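# Vent, load and re-pump the paint-pot keeper

### The job

Take the yellow feeler probe from its holder, slide its tip along the centre line of the keeper's aluminium cover strip until it drops into the hidden sprung vent, push the vent well down for a moment to let the vacuum off while the lid is still shut, and put the probe back in its holder. Then slide the clear lid fully open, stand every paint pot upright on the chamber floor and slide the lid fully shut again. Finally pull the orange pump handle out until its pointer stands at the red mark, hold it there for a good two seconds without pulling well past the mark, and let it go fully home; leave the brush jar, palette and red bottle where they are.

Things in the scene. Friction and masses are not known exactly. Their poses are not given: they have to be found in the camera images.
- keeper: Fixed white and grey vacuum unit. Origin: centre of its underside; x away from the robot, y left, z up; walls x -75 to 75 mm. Right half (y -150 to -10): pot chamber under the clear lid. Left half (y -10 to 150): closed housing 76 mm high, over which the open lid slides. Along its front: aluminium cover strip, top 40 mm above the table, x -125 to -75, y -160 to 160 mm.
- chamber (a point): Centre of the chamber floor, 10 mm above the table; axes as the keeper's. The chamber is 130 by 130 mm inside with walls 10 mm thick that rise 66 mm above its floor; four pots fit two by two, 60 mm apart. A pot 63 mm high clears the closed lid by 5 mm.
- strip_left (a point): Point on the centre line of the cover strip, on its top surface, 55 mm left of the middle. The hidden vent lies on the centre line somewhere between strip_right and strip_left, in a different place each time.
- strip_right (a point): Point on the centre line of the cover strip, on its top surface, 55 mm right of the middle. The strip runs flat and straight from here to strip_left.
- vent (a joint): How far the hidden vent plug is pushed down, m: 0 flush with the strip (it is of the same metal and cannot be made out), 0.016 at its stop; it springs back. It is a 14 mm round plug in a 15 mm round hole, and takes 0.7 N to start moving and 1.4 N at its stop. Pushed well down means 10 mm or more.
- probe: Feeler probe, standing in its holder, 130 g. Origin at the underside of its steel flange (30 mm diameter, 6 mm thick), z up. Above: square yellow handle 20 by 20 mm up to z 78 mm. Below: shank 11 mm diameter to z -30 mm, then a sprung tip 8 mm diameter with a round end at z -62 mm. The tip yields up to 10 mm into the shank, at 1.2 N to start and 2.7 N fully in.
- probe_tip (a point): The very end of the probe's sprung tip.
- holder: Fixed dark wooden block, 64 by 64 mm, 75 mm high; origin at the centre of its underside. A round hole 17 mm diameter goes down its middle; the probe stands in it with its flange resting on the block's top.
- lid (a joint): How far the lid has been slid open, m: 0 shut, 0.140 at its open stop; it slides to the keeper's left (+y), stays where it is left and takes about 2 N to move. Fully open means 0.125 or more.
- lid_knob (a point): Grip point on the blue block on the lid: 13 mm below the block's top. The block is 40 mm (keeper x) by 16 mm (keeper y) and stands 32 mm above the lid plate, its top 115 mm above the table. Moves with the lid.
- pump (a joint): How far the pump handle is pulled out, m: 0 home, 0.070 at its stop; it slides to the keeper's left (+y) and springs back: about 2 N at home, 7 N at the mark. At the red mark it reads 0.045; pulling past 0.060 is too far.
- pump_grip (a point): Grip point on the upright orange tab of the pump handle, 20 mm below the tab's top (its top is 95 mm above the table). The tab is 30 mm wide (keeper x) and 10 mm thick (keeper y), 35 mm clear of the housing when home. Moves with the handle.
- pump_mark (a point): The red mark on the grey rail under the pump handle; the handle's pointer is exactly over it when the joint reads 0.045.
- pot1: Red round paint pot with a white top and a black upright stopper knob: body 42 mm diameter and 40 mm high, knob 16 mm diameter rising from 40 to 63 mm, 110 g (varies). Origin at the centre of its underside, z up. Lift it by the knob. May be absent (None).
- pot2: Green round paint pot with a white top and a black upright stopper knob: body 42 mm diameter and 40 mm high, knob 16 mm diameter rising from 40 to 63 mm, 110 g (varies). Origin at the centre of its underside, z up. Lift it by the knob. May be absent (None).
- pot3: Yellow round paint pot with a white top and a black upright stopper knob: body 42 mm diameter and 40 mm high, knob 16 mm diameter rising from 40 to 63 mm, 110 g (varies). Origin at the centre of its underside, z up. Lift it by the knob. May be absent (None).
- pot4: Blue round paint pot with a white top and a black upright stopper knob: body 42 mm diameter and 40 mm high, knob 16 mm diameter rising from 40 to 63 mm, 110 g (varies). Origin at the centre of its underside, z up. Lift it by the knob. May be absent (None).
- brush_jar: Glass jar of brushes, 76 mm diameter, brushes up to 0.22 m high; origin under its centre. Leave alone.
- palette: Round white palette with paint dabs, 150 mm diameter, 8 mm thick; origin under its centre. Leave alone.
- bottle: Red paint bottle with white cap, 48 mm diameter, 100 mm high; origin under its centre. Leave alone.
There are look-alikes about, which are no part of the job. What is shaped like the probe but purple or turquoise is not meant. What is shaped like the pot3 but pink is not meant.

How it is judged:
By the outcome, as a careful person would: the job done as asked, in the order asked, and still so for the second after the job is handed in, with the robot touching nothing.
Of pot1, pot2, pot3, pot4 only 2 to 4 are there at a start; the rules pass over those that are not, and their reading is None.
At some moment in a run one of pot1, pot2, pot3, pot4 may be knocked a few centimetres aside while the robot is not near it.
It also fails if it takes over 210 s, if anything falls off the work surface, if the arm or the gripper's body presses on something with over 40 N, if the wrist force passes 120 N, or if a joint passes its speed limit or range.

### The arm

A 7-joint arm with a two-finger parallel gripper is mounted at the origin on the work surface. World frame = base frame: x ahead of the robot, y to its left, z up, the work surface at z = 0. Lengths are in mm, angles in rad, forces in N, time in s.
With the tool pointing down it reaches from about 350 to 900 mm from the base axis. Payload 7.2 kg.
Tool frame: the origin (TCP) lies between the finger pads; the fingertips stand 17 mm ahead of it and the grasp point (between the pads) lies 2 mm behind it; z points along the fingers, y is the line along which they close (so a half turn about z gives the same grasp; the last joint's range is limited). The gripper opens to 85 mm and grips with 20 to 120 N. Pads are 22 mm wide; open, the fingers measure 114 mm over their backs; the gripper's body (76 mm by 85 mm) begins 54 mm behind the grasp point. The pads swing forward as they close: fully open they stand 13 mm farther back than shut.
Start: joints at [-1.303, 0.411, -0.013, 1.596, 0.006, 1.134, -0.082], TCP at [205.962, 590.091, 248.297] pointing down, gripper open.
Joint ranges: [-2.95, 2.95], [-0.29, 1.99], [-1.47, 1.44], [0.14, 2.54], [-1.03, 4.17], [0.13, 1.85], [-2.86, 2.86]. Speed limits (rad/s): [2.39, 2.39, 3.01, 3.01, 3.14, 3.14, 3.14].

### API

Orientations are given as a unit quaternion [w, x, y, z].
In Python, from plant import bot gives the robot as it stands.
- The arm moves only by the tool servo_tool, never from a script. Its argument "plan" is a list of rows, each an object of numbers: "dx", "dy", "dz": the shift along the tool's x, y, z in mm; "yaw": the turn about the tool's z in degrees; "grip": the opening, from 0 (shut) to 1 (fully open). In form: [{"dx": .., "dy": .., "dz": .., "yaw": .., "grip": ..}, ...]. A call has 1 to 12 rows; each row is the pose to reach, as a shift and turn from the pose commanded when the call began, along the tool's axes at that moment; what a row does not reach only later rows make up. A row lasts 1/12 s, in which the tool goes at most 41.7 mm and 7.16 degrees, less where a joint would pass 70% of its speed; a pose out of reach is approached as far as the arm can. A call with a gripper value outside its range is refused whole. The fingers move at their own pace and stop on an object; "grip_force" is the grip in N (left out, the last holds). Time passes only in rows, so rows that repeat a pose let the fingers close. It gives the time, the measured TCP pose, the force, the opening and the grip force at its end, in the units of the state.
- bot.read_state(): the state, without advancing time (a new reading comes with each control period).
- bot.get_image(name): name is "scene" or "side" or "wrist"; returns the picture (400x640x3 uint8, red, green, blue); there is no depth.
- bot.get_calibration(name): a dict with "intrinsics" (3x3 intrinsics, pixels), "distortion" ([k1, k2, p1, p2, k3] as OpenCV has them; the pictures are not rectified), "R" (3x3) and "t" (3): a world point X has camera coordinates R X + t; the wrist camera has in their place "tool_from_camera" (4x4, takes a point from camera to tool coordinates, whose origin is the TCP and whose axes are the flange's). Camera axes: x right, y down, z forward; pixel columns grow to the right and rows downward; lengths in mm; the calibration is good to about 2 mm. A picture is of the moment at which its call begins: read the wrist's pose just before it. get_calibration takes no time and is no camera call.
- bot.close_job(): hands the job in; it is judged then, once.
The state is a dict: "clock": time; "joint_pos": joint angles; "qvel": joint speeds; "joint_efforts": joint torques, N m; "tcp_pos": TCP position; "eef_rot": TCP orientation; "ft_force": force on the tool from outside, world axes, zero at the start; "torque": the same for the moment, N m; "grip_width": opening from 0.0 (shut) to 1.0 (fully open); "grasp_force": force on a finger pad.
Only numpy, scipy, OpenCV 4.12 (cv2) and the standard library are available. Lean on these libraries where they do the work, as an engineer would, in place of code of your own. Each camera call takes 0.05 s, during which the arm holds its last target. There are 200 camera calls.

## Working session

There is one attempt and no reset: what is moved stays moved. The work goes in short steps, Python scripts to look and compute and a tool call to move; the robot and the scene stay as the last step left them, time stands still between calls to the robot, and variables do not carry over. Pictures are saved under pics/ and viewed, at most 14 in all, crops included, and the job is handed in when it is done.

Besides the shell and the picture viewer there is one more tool, called as name(argument=value, ...) on one line, values as JSON. servo_tool: Moves the arm, as the interface text tells. Its arguments: {"type":"object","properties":{"plan":{"type":"array"},"grip_force":{"type":"number"}},"required":["plan"]}

```bash
ls; mkdir -p pics
python3 - <<'E'
from plant import bot
import cv2,numpy as np
s=bot.read_state();print({k:np.round(v,3).tolist() for k,v in s.items()})
for n in("scene","side","wrist"):
    im=bot.get_image(n);cv2.imwrite(f"pics/{n}0.png",im[:,:,::-1]);c=bot.get_calibration(n)
    for k,v in c.items():print(n,k,np.round(v,4).tolist())
E
```

```text
pics
{'clock': 0.0, 'joint_pos': [-1.303, 0.412, -0.013, 1.597, 0.006, 1.134, -0.082], 'qvel': [-0.001, -0.001, -0.0, 0.001, 0.001, -0.001, 0.002], 'joint_efforts': [-0.001, -60.064, 0.682, -29.942, 0.014, 0.011, -0.0], 'tcp_pos': [205.835, 589.623, 247.435], 'eef_rot': [-0.0, 0.167, 0.986, -0.001], 'ft_force': [-0.397, -0.564, 0.591], 'torque': [0.001, 0.009, -0.012], 'grasp_force': 0.0, 'grip_width': 1.002}
scene intrinsics [[436.2451, 0.0, 323.2396], [0.0, 436.2451, 193.9788], [0.0, 0.0, 1.0]]
scene distortion [-0.0999, 0.0, 0.0, 0.0, 0.0]
scene R [[0.6544, 0.7561, -0.0078], [0.5644, -0.4953, -0.6603], [-0.5031, 0.4277, -0.7509]]
scene t [-394.0041, -205.3894, 1454.4817]
side intrinsics [[409.3258, 0.0, 327.0018], [0.0, 409.3258, 198.2333], [0.0, 0.0, 1.0]]
side distortion [-0.0294, 0.0, 0.0, 0.0, 0.0]
side R [[-0.9853, -0.1707, 0.0016], [-0.1059, 0.6037, -0.7901], [0.1339, -0.7787, -0.6129]]
side t [529.5022, 97.9991, 1127.0687]
wrist intrinsics [[320.5682, 0.0, 315.3489], [0.0, 320.5682, 204.4977], [0.0, 0.0, 1.0]]
wrist distortion [-0.0038, 0.0, 0.0, 0.0, 0.0]
wrist tool_from_camera [[0.0004, -0.9656, -0.2601, 65.2322], [1.0, 0.0, 0.0014, 0.2924], [-0.0013, -0.2601, 0.9656, -125.8561], [0.0, 0.0, 0.0, 1.0]]
```

View pics/scene0.png

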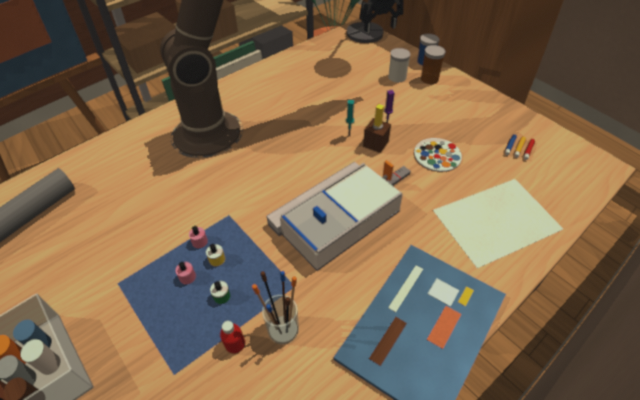

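View pics/side0.png

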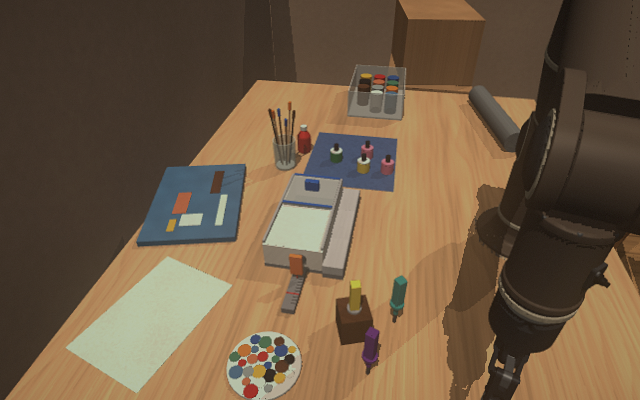

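The scene view shows the yellow-handled probe in its dark block at (379,118), a turquoise look-alike at (350,115) and a purple one at (390,102). The pots are pinkish (198,237), yellow (215,254), pinkish (185,271) and green (220,291). The keeper is at about (340,215), with the orange tab at (389,170). In the side view the yellow probe is at (355,295), purple at (371,345) and turquoise at (399,295). By the description I choose the yellow one. I'll check the pinks and the probe in one crop.

```bash
cat > h.py <<'E'
from plant import bot
import cv2,numpy as np
from scipy.spatial.transform import Rotation as Ro
def cam(n,s=None):
    c=bot.get_calibration(n);K=np.array(c["intrinsics"]);d=np.array(c["distortion"])
    if n=="wrist":
        T=np.array(c["tool_from_camera"]);q=np.array(s["eef_rot"]);W=Ro.from_quat(q[[1,2,3,0]]).as_matrix()
        Rwc=W@T[:3,:3];o=W@T[:3,3]+np.array(s["tcp_pos"]);return K,d,Rwc.T,-Rwc.T@o
    return K,d,np.array(c["R"]),np.array(c["t"])
def ray(C,px):
    K,d,R,t=C;u=cv2.undistortPoints(np.array([[px]],float),K,d)[0,0]
    v=R.T@np.array([u[0],u[1],1]);return -R.T@t,v/np.linalg.norm(v)
def plane(C,px,z):
    o,v=ray(C,px);return o+v*(z-o[2])/v[2]
def tri(C1,p1,C2,p2):
    o1,v1=ray(C1,p1);o2,v2=ray(C2,p2)
    a=np.linalg.lstsq(np.c_[v1,-v2],o2-o1,rcond=None)[0];A=o1+a[0]*v1;B=o2+a[1]*v2
    return (A+B)/2,np.linalg.norm(A-B)
def proj(C,X):
    K,d,R,t=C;return cv2.projectPoints(np.array(X,float).reshape(-1,1,3),cv2.Rodrigues(R)[0],t,K,d)[0][:,0]
def tool(s,X):
    "world point -> tool axes shift from the TCP"
    q=np.array(s["eef_rot"]);return Ro.from_quat(q[[1,2,3,0]]).as_matrix().T@(np.array(X)-np.array(s["tcp_pos"]))
def blobs(im,lo,hi,amin=15):
    m=cv2.inRange(cv2.cvtColor(im,cv2.COLOR_RGB2HSV),np.array(lo),np.array(hi))
    n,l,st,ce=cv2.connectedComponentsWithStats(m);return [(ce[i].round(1).tolist(),st[i].tolist()) for i in range(1,n) if st[i][4]>=amin]
E
python3 - <<'E'
from h import *
a=cv2.imread("pics/scene0.png");b=cv2.imread("pics/side0.png")
A=cv2.resize(a[215:315,160:260],(400,400),interpolation=2);B=cv2.resize(a[85:185,320:420],(400,400),interpolation=2)
cv2.imwrite("pics/crop1.png",np.hstack([A,B]))
for n,ps in(("scene",[(198,240),(215,258),(185,275),(220,295)]),("side",[(368,152),(364,166),(388,167),(336,156)])):
    im=cv2.imread(f"pics/{n}0.png");C=cam(n);h=cv2.cvtColor(im,cv2.COLOR_BGR2HSV)
    for p in ps:print(n,p,im[p[1],p[0],::-1],h[p[1],p[0]],plane(C,p,20).round())
S,D=cam("scene"),cam("side")
print("probe top",tri(S,(380,106),D,(356,283)),"jar",plane(S,(283,338),0),"bottle",plane(S,(233,350),0),"knob",tri(S,(320,211),D,(312,182)),"tab",tri(S,(388,164),D,(296,256)))
print("turq",tri(S,(350,102),D,(400,279)),"purp",tri(S,(390,93),D,(372,330)))
for p,z in(((316,262),0),((281,221),0),((401,208),76),((363,166),40),((269,219),40)):print("keeper",plane(S,p,z).round())
E
```

```text
scene (198, 240) [103  56  62] [176 116 103] [ 384. -248.   20.]
scene (215, 258) [118 111  84] [ 24  73 118] [ 462. -244.   20.]
scene (185, 275) [160  96 104] [176 102 160] [ 456. -328.   20.]
scene (220, 295) [167 173 150] [ 38  34 173] [ 561. -291.   20.]
side (368, 152) [119  70  71] [179 105 119] [ 448. -325.   20.]
side (364, 166) [130 107  50] [ 21 157 130] [ 453. -234.   20.]
side (388, 167) [124  73  74] [179 105 124] [ 374. -242.   20.]
side (336, 156) [54 72 46] [51 92 72] [ 554. -279.   20.]
probe top (array([415.78987861, 384.78541827, 154.45274557]), np.float64(3.4350360576444077)) jar [ 736.65814678 -237.76461971    0.        ] bottle [ 686.05309895 -341.01428091    0.        ] knob (array([578.05493417,  10.78954479, 111.1888981 ]), np.float64(0.842467334301369)) tab (array([562.39786021, 274.61270983,  91.46487998]), np.float64(1.4719351165879409))
turq (array([329.78470276, 345.45009056, 139.20961923]), np.float64(0.41927882774811426)) purp (array([376.07603452, 473.30305622, 138.38166646]), np.float64(3.306523180330618))
keeper [630. -49.   0.]
keeper [465. -36.   0.]
keeper [688. 194.  76.]
keeper [488. 255.  40.]
keeper [465. -72.  40.]
```

View pics/crop1.png

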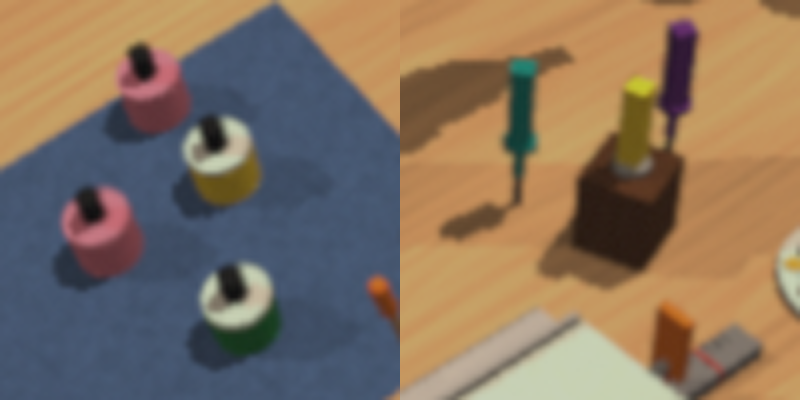

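Both pinkish pots have pink tops, so they are look-alikes: only pot3 (yellow) and pot2 (green) are present. The crop confirms the yellow probe is the one standing in the block. Next I move to an overview pose with the wrist camera.

servo_tool(plan=[{"dx": -100, "dy": -87, "dz": -60, "yaw": -7}, {"dx": -200, "dy": -174, "dz": -100, "yaw": -15}, {"dx": -400, "dy": -347, "dz": -133, "yaw": -15.2}, {"dx": -400, "dy": -347, "dz": -133, "yaw": -15.2}, {"dx": -400, "dy": -347, "dz": -133, "yaw": -15.2}, {"dx": -400, "dy": -347, "dz": -133, "yaw": -15.2}, {"dx": -400, "dy": -347, "dz": -133, "yaw": -15.2}, {"dx": -400, "dy": -347, "dz": -133, "yaw": -15.2}, {"dx": -400, "dy": -347, "dz": -133, "yaw": -15.2}, {"dx": -400, "dy": -347, "dz": -133, "yaw": -15.2}, {"dx": -400, "dy": -347, "dz": -133, "yaw": -15.2}, {"dx": -400, "dy": -347, "dz": -133, "yaw": -15.2}])

```text
validation failed for argument at $.pl...
```

servo_tool(plan=[{"dx": 0}, {"dx": 0}, {"dx": 0}])

```text
validation failed for argument at $.pl...
```

Run:
```python
from h import *
import json
s=bot.read_state();im=bot.get_image("wrist");cv2.imwrite("pics/w1.png",im[:,:,::-1])
json.dump({k:np.array(v).tolist() for k,v in s.items()},open("w1.json","w"));print(s["clock"],s["tcp_pos"],s["eef_rot"],s["ft_force"])
```

```text
0.15 [205.85783029 589.75930751 247.6554738 ] [-5.99706529e-05  1.67092445e-01  9.85941046e-01 -6.04343590e-04] [ 0.66055231 -0.19968391  0.40209868]
```

View pics/w1.png

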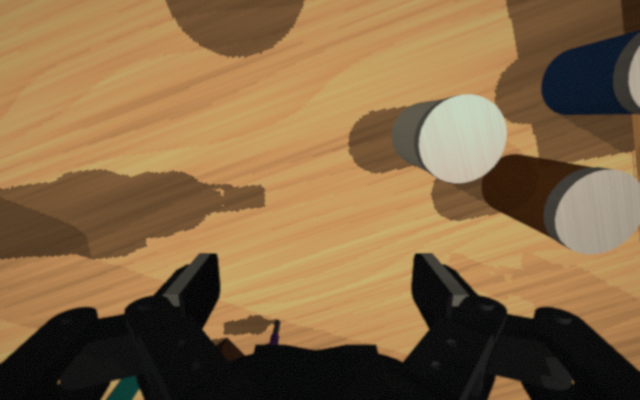

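The three cups are at (465,140), (600,210) and (635,75). The turquoise and purple probes are just visible at the bottom, so image-up points toward the robot. The move was refused because rows need every key, so I resend it in full.

servo_tool(plan=[{"dx": -36, "dy": -20, "dz": -9, "yaw": -5, "grip": 1}, {"dx": -517, "dy": -286, "dz": -133, "yaw": -15, "grip": 1}, {"dx": -517, "dy": -286, "dz": -133, "yaw": -15, "grip": 1}, {"dx": -517, "dy": -286, "dz": -133, "yaw": -15, "grip": 1}, {"dx": -517, "dy": -286, "dz": -133, "yaw": -15, "grip": 1}, {"dx": -517, "dy": -286, "dz": -133, "yaw": -15, "grip": 1}, {"dx": -517, "dy": -286, "dz": -133, "yaw": -15, "grip": 1}, {"dx": -517, "dy": -286, "dz": -133, "yaw": -15, "grip": 1}, {"dx": -517, "dy": -286, "dz": -133, "yaw": -15, "grip": 1}, {"dx": -517, "dy": -286, "dz": -133, "yaw": -15, "grip": 1}, {"dx": -517, "dy": -286, "dz": -133, "yaw": -15, "grip": 1}, {"dx": -517, "dy": -286, "dz": -133, "yaw": -15, "grip": 1}])

```text
clock: 1.2
tcp_pos: [532.0, 224.7, 358.7]
eef_rot: [0.0, 0.037, 0.999, 0.0]
ft_force: [0.6, 1.3, 0.5]
grip_width: 0.999
grasp_force: 0.0
```

servo_tool(plan=[{"dx": -36, "dy": -35, "dz": -11, "yaw": 0, "grip": 1}, {"dx": -60, "dy": -58, "dz": -18, "yaw": 0, "grip": 1}, {"dx": -73, "dy": -70, "dz": -21, "yaw": 0, "grip": 1}, {"dx": -73, "dy": -70, "dz": -21, "yaw": 0, "grip": 1}, {"dx": -73, "dy": -70, "dz": -21, "yaw": 0, "grip": 1}, {"dx": -73, "dy": -70, "dz": -21, "yaw": 0, "grip": 1}])

```text
clock: 1.7
tcp_pos: [598.1, 152.3, 378.5]
eef_rot: [-0.001, 0.037, 0.999, 0.0]
ft_force: [-0.6, -0.2, 0.2]
grip_width: 0.998
grasp_force: 0.0
```

```bash
cat >> h.py <<'E'
import json
def snap(tag):
    s=bot.read_state();im=bot.get_image("wrist");cv2.imwrite(f"pics/{tag}.png",im[:,:,::-1])
    json.dump({k:np.array(v).tolist() for k,v in s.items()},open(tag+".json","w"))
    print("t",round(float(s["clock"]),2),np.round(s["tcp_pos"],1),np.round(s["eef_rot"],4),"F",np.round(s["ft_force"],1));return s,im
def old(tag): return json.load(open(tag+".json")),cv2.imread(f"pics/{tag}.png")[:,:,::-1].copy()
E
python3 -c "from h import *;snap('w2')"
```

```text
t 1.7 [598.1 152.3 378.5] [-6.000e-04  3.650e-02  9.993e-01  2.000e-04] F [-0.6 -0.2  0.2]
```

View pics/w2.png

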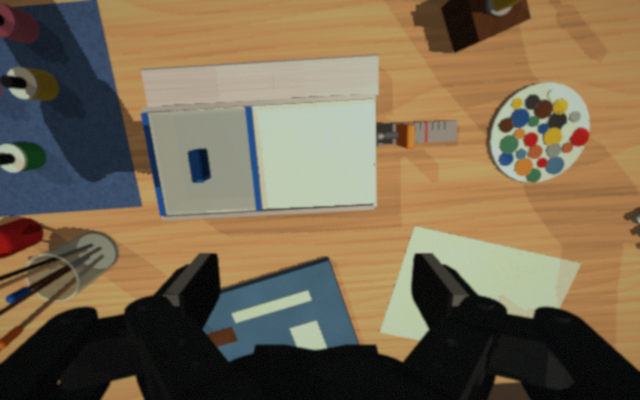

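The wrist view shows the strip with corners near (142,70), (378,57), (378,93) and (147,107). The white housing top spans (377,98) to (375,205). The blue knob is at (199,165), the orange tab at (402,134) and the red mark at about (426,132). The yellow pot is at (40,84) and the green one at (30,157).

Run:
```python
from h import *
s,im=old('w2');C=cam("wrist",s)
P={'FR':((142,70),40),'FL':((378,57),40),'HFL':((377,98),76),'HBL':((375,205),76),'knob':((199,165),115),'tab':((408,135),95),'mark':((426,132),20)}
for k,(p,z) in P.items():print(k,plane(C,p,z).round(1))
FR,FL=plane(C,(142,70),40),plane(C,(378,57),40)
d=(FL-FR);print("len",np.linalg.norm(d));th=np.arctan2(-d[0],d[1]);print("yaw deg",np.degrees(th))
R=np.array([[np.cos(th),-np.sin(th)],[np.sin(th),np.cos(th)]])
o=(FL+FR)[:2]/2+R@[125,0];print("origin",o)
print("origin by housing",((plane(C,(377,98),76)+plane(C,(375,205),76))/2)[:2]-R@[0,150])
k=lambda x,y,z:[*(o+R@[x,y]),z]
im2=im.copy()
pts=[k(-125,-160,40),k(-125,160,40),k(-75,160,40),k(-75,-160,40),k(-75,150,76),k(75,150,76),k(75,-10,76),k(-75,-10,76),k(-100,-55,40),k(-100,55,40)]
for p in proj(C,pts):cv2.circle(im2,tuple(int(round(v)) for v in p),2,(255,0,0),-1)
A=cv2.resize(im2[30:230,120:480],(720,400))
S=cv2.imread("pics/scene0.png")[:,:,::-1].copy()
for p in proj(cam("scene"),pts):cv2.circle(S,tuple(int(round(v)) for v in p),1,(255,0,0),-1)
B=cv2.resize(S[90:240,240:480],(288,180))
cv2.imwrite("pics/ov.png",np.vstack([A,np.hstack([B,cv2.resize(im[0:70,400:560],(432,180))])])[:,:,::-1])
```

```text
FR [453.2 -70.7  40. ]
FL [460.2 247.2  40. ]
HFL [513.9 237.9  76. ]
HBL [654.8 231.9  76. ]
knob [577.6  12.6 115. ]
tab [561.6 272.   95. ]
mark [564.4 319.6  20. ]
len 318.0231496096231
yaw deg -1.2618521804837683
origin [581.66123914  85.51471324]
origin by housing [581.05641523  84.91251296]
```

View pics/ov.png

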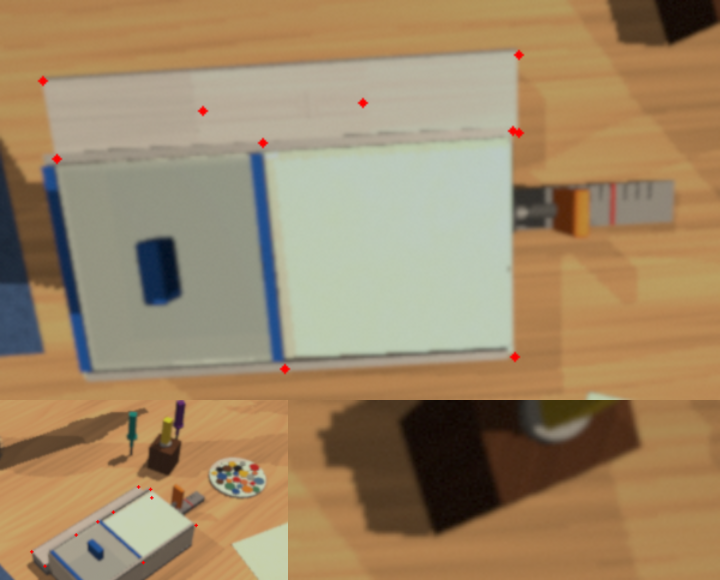

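The overlay fits both views: keeper origin is (581.4, 85.2) and yaw about -1.5°. Now a close view of the probe for position and handle orientation.

servo_tool(plan=[{"dx": 18, "dy": 22, "dz": 6, "yaw": 0, "grip": 1}, {"dx": 175, "dy": 221, "dz": 58, "yaw": -2.7, "grip": 1}, {"dx": 175, "dy": 221, "dz": 58, "yaw": -2.7, "grip": 1}, {"dx": 175, "dy": 221, "dz": 58, "yaw": -2.7, "grip": 1}, {"dx": 175, "dy": 221, "dz": 58, "yaw": -2.7, "grip": 1}, {"dx": 175, "dy": 221, "dz": 58, "yaw": -2.7, "grip": 1}, {"dx": 175, "dy": 221, "dz": 58, "yaw": -2.7, "grip": 1}, {"dx": 175, "dy": 221, "dz": 58, "yaw": -2.7, "grip": 1}, {"dx": 175, "dy": 221, "dz": 58, "yaw": -2.7, "grip": 1}, {"dx": 175, "dy": 221, "dz": 58, "yaw": -2.7, "grip": 0.6}, {"dx": 175, "dy": 221, "dz": 58, "yaw": -2.7, "grip": 0.6}, {"dx": 175, "dy": 221, "dz": 58, "yaw": -2.7, "grip": 0.6}])

```text
clock: 2.75
tcp_pos: [441.5, 383.4, 321.5]
eef_rot: [0.0, 0.014, 1.0, -0.0]
ft_force: [-0.3, -0.4, -0.2]
grip_width: 0.613
grasp_force: 0.0
```

Run:
```python
from h import *
s,im=snap('w3');C=cam("wrist",s)
hsv=cv2.cvtColor(im,cv2.COLOR_RGB2HSV)
print(blobs(im,(22,120,90),(35,255,255),100))
print("pred",proj(C,[[416,385,153],[416,385,75]]).round())
```

```text
t 2.75 [441.5 383.4 321.5] [ 4.000e-04  1.440e-02  9.999e-01 -0.000e+00] F [-0.3 -0.4 -0.2]
[([314.2, 161.7], [301, 145, 27, 31, 514])]
pred [[316. 163.]
 [316. 153.]]
```

View pics/w3.png

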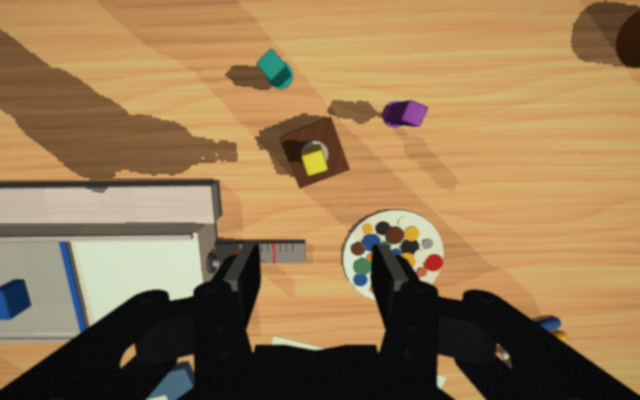

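The view shows the yellow handle top at (314,162) in the holder, whose corners are (280,135), (330,117), (350,170) and (302,188). The turquoise look-alike is at (274,68) and the purple at (407,113).

Run:
```python
from h import *
s,im=old('w3');C=cam("wrist",s)
hsv=cv2.cvtColor(im,cv2.COLOR_RGB2HSV)
crop=hsv[140:182,295:335]
m=cv2.inRange(hsv,np.array((20,120,150)),np.array((35,255,255)));m[:140]=0;m[182:]=0
c=max(cv2.findContours(m,0,2)[0],key=cv2.contourArea);r=cv2.minAreaRect(c);print(r,cv2.contourArea(c))
bx=cv2.boxPoints(r);W=np.array([plane(C,p,153)[:2] for p in bx]);print(W.round(1),W.mean(0))
for i in range(4):
    e=W[(i+1)%4]-W[i];print(np.linalg.norm(e).round(1),np.degrees(np.arctan2(e[1],e[0])).round(1))
H=np.array([plane(C,p,75)[:2] for p in((280,135),(330,117),(350,170),(302,188))]);print("holder",H.round(1),H.mean(0))
for i in range(4):
    e=H[(i+1)%4]-H[i];print(np.linalg.norm(e).round(1),np.degrees(np.arctan2(e[1],e[0])).round(1))
p=W.mean(0);print("tool shift",tool(s,[*p,130]))
q=s["eef_rot"];print("tool -x angle",np.degrees(np.arctan2(-2*q[1]*q[2],1-2*q[1]**2)))
for n,p in(("turq",(274,60)),("purp",(414,113))):print(n,plane(C,p,139).round())
```

```text
((314.537841796875, 162.3729705810547), (21.174184799194336, 21.394746780395508), 72.89727020263672) 411.0
[[409.1 372. ]
 [404.  390.8]
 [422.6 396.1]
 [428.  377. ]] [415.91491599 383.9530076 ]
19.5 105.3
19.4 15.9
19.8 -74.4
19.5 -165.1
holder [[394.1 345.3]
 [376.  402.4]
 [436.4 424.8]
 [456.3 367.8]] [415.68633206 385.05784699]
59.9 107.6
64.5 20.3
60.3 -70.8
66.2 -160.1
tool shift [ 25.7768467   -0.21205283 191.443263  ]
tool -x angle -1.6538219767687494
turq [326. 351. 139.]
purp [375. 477. 139.]
```

Probe is at about (415.9, 384.2) with handle faces at 15.5° and 105.5°. Approaching with yaw -17°.

servo_tool(plan=[{"dx": 10, "dy": 0, "dz": 20, "yaw": -6, "grip": 0.6}, {"dx": 25.8, "dy": 0, "dz": 60, "yaw": -12, "grip": 0.6}, {"dx": 25.8, "dy": 0, "dz": 100, "yaw": -17, "grip": 0.6}, {"dx": 25.8, "dy": 0, "dz": 130, "yaw": -17, "grip": 0.6}, {"dx": 25.8, "dy": 0, "dz": 140, "yaw": -17, "grip": 0.6}, {"dx": 25.8, "dy": 0, "dz": 140, "yaw": -17, "grip": 0.6}, {"dx": 25.8, "dy": 0, "dz": 140, "yaw": -17, "grip": 0.6}])

```text
clock: 3.38
tcp_pos: [415.9, 385.2, 182.1]
eef_rot: [0.0, -0.134, 0.991, 0.0]
ft_force: [0.5, 0.3, 0.5]
grip_width: 0.602
grasp_force: 0.0
```

Run:
```python
from h import *
s=bot.read_state();print(tool(s,[415.9,384.2,118]),s["tcp_pos"],s["eef_rot"])
```

```text
[ 0.3459547  -1.01296363 64.10998613] [415.91634812 385.23924976 182.11049676] [ 4.09819732e-04 -1.33566014e-01  9.91039818e-01  1.74236914e-04]
```

servo_tool(plan=[{"dx": 0, "dy": -1, "dz": 25, "yaw": 0, "grip": 0.6}, {"dx": 0, "dy": -1, "dz": 48, "yaw": 0, "grip": 0.6}, {"dx": 0, "dy": -1, "dz": 60, "yaw": 0, "grip": 0.6}, {"dx": 0, "dy": -1, "dz": 64, "yaw": 0, "grip": 0.6}, {"dx": 0, "dy": -1, "dz": 64, "yaw": 0, "grip": 0.6}, {"dx": 0, "dy": -1, "dz": 64, "yaw": 0, "grip": 0.3}, {"dx": 0, "dy": -1, "dz": 64, "yaw": 0, "grip": 0.1}, {"dx": 0, "dy": -1, "dz": 64, "yaw": 0, "grip": 0.1}, {"dx": 0, "dy": -1, "dz": 64, "yaw": 0, "grip": 0.1}, {"dx": 0, "dy": -1, "dz": 64, "yaw": 0, "grip": 0.1}, {"dx": 0, "dy": -1, "dz": 64, "yaw": 0, "grip": 0.1}, {"dx": 0, "dy": -1, "dz": 64, "yaw": 0, "grip": 0.1}], grip_force=40)

```text
clock: 4.38
tcp_pos: [415.9, 384.9, 118.6]
eef_rot: [0.001, -0.134, 0.991, 0.001]
ft_force: [-0.4, -1.2, 6.2]
grip_width: 0.226
grasp_force: 43.4
```

servo_tool(plan=[{"dx": 0, "dy": 0, "dz": -8, "yaw": 0, "grip": 0.1}, {"dx": 0, "dy": 0, "dz": -20, "yaw": 0, "grip": 0.1}, {"dx": 0, "dy": 0, "dz": -40, "yaw": 0, "grip": 0.1}, {"dx": 0, "dy": 0, "dz": -65, "yaw": 0, "grip": 0.1}, {"dx": 0, "dy": 0, "dz": -90, "yaw": 0, "grip": 0.1}, {"dx": 0, "dy": 0, "dz": -110, "yaw": 0, "grip": 0.1}, {"dx": 0, "dy": 0, "dz": -110, "yaw": 0, "grip": 0.1}, {"dx": 0, "dy": 0, "dz": -110, "yaw": 0, "grip": 0.1}])

```text
clock: 5.05
tcp_pos: [415.3, 384.8, 228.5]
eef_rot: [0.001, -0.135, 0.991, 0.001]
ft_force: [-0.5, 0.1, -1.7]
grip_width: 0.232
grasp_force: 42.4
```

```bash
cat >> h.py <<'E'
TH=np.radians(-1.5);KR=np.array([[np.cos(TH),-np.sin(TH)],[np.sin(TH),np.cos(TH)]]);KO=np.array([581.4,85.2])
def kp(x,y,z): return np.array([*(KO+KR@[x,y]),z])
def kinv(p): return KR.T@(np.array(p)[:2]-KO)
E
python3 - <<'E'
from h import *
s,im=snap('w4');F,C=cam("scene"),cam("side")
a=bot.get_image("scene");b=bot.get_image("side")
cv2.imwrite("pics/scene1.png",a[:,:,::-1]);cv2.imwrite("pics/side1.png",b[:,:,::-1])
for nm,p in(("R",kp(-100,-55,145)),("L",kp(-100,55,145))):
    print(nm,p.round(1),"shift",tool(s,p).round(1))
B=np.array(s["tcp_pos"]);print("tip pred px",proj(F,[B-[0,0,43.6+62]]),proj(C,[B-[0,0,43.6+62]]))
q=s["eef_rot"];print("y axis angle",np.degrees(np.arctan2(2*q[2]**2-1,2*q[1]*q[2])))
E
```

```text
t 5.05 [415.3 384.8 228.5] [ 1.000e-03 -1.345e-01  9.909e-01  9.000e-04] F [-0.5  0.1 -1.7]
R [480.   32.8 145. ] shift [  31.7 -356.5   82.9]
L [482.9 142.8 145. ] shift [  -0.4 -251.3   83.1]
tip pred px [[378.49081755 114.04759698]] [[354.71115051 293.94127333]]
y axis angle 105.46485719023225
```

servo_tool(plan=[{"dx": 0, "dy": -20, "dz": 0, "yaw": 5, "grip": 0.1}, {"dx": 1, "dy": -60, "dz": 0, "yaw": 11, "grip": 0.1}, {"dx": 2.5, "dy": -100, "dz": 10, "yaw": 17, "grip": 0.1}, {"dx": 2.5, "dy": -140, "dz": 20, "yaw": 17, "grip": 0.1}, {"dx": 2.5, "dy": -180, "dz": 30, "yaw": 17, "grip": 0.1}, {"dx": 2.5, "dy": -215, "dz": 50, "yaw": 17, "grip": 0.1}, {"dx": 2.5, "dy": -235, "dz": 60, "yaw": 17, "grip": 0.1}, {"dx": 2.5, "dy": -242, "dz": 65, "yaw": 17, "grip": 0.1}, {"dx": 2.5, "dy": -242, "dz": 65, "yaw": 17, "grip": 0.1}, {"dx": 2.5, "dy": -242, "dz": 65, "yaw": 17, "grip": 0.1}])

```text
clock: 6.03
tcp_pos: [476.8, 151.2, 161.6]
eef_rot: [-0.001, 0.013, 1.0, -0.0]
ft_force: [-0.2, 0.3, -1.9]
grip_width: 0.226
grasp_force: 42.3
```

Run:
```python
from h import *
s,im=snap('w5')
a=bot.get_image("scene");b=bot.get_image("side")
cv2.imwrite("pics/scene2.png",a[:,:,::-1]);cv2.imwrite("pics/side2.png",b[:,:,::-1])
print(kinv(s["tcp_pos"]),"shift to 65",tool(s,kp(-100,65,146)).round(1),"to -65",tool(s,kp(-100,-65,146)).round(1))
B=np.array(s["tcp_pos"])-[0,0,105.6]
A=[]
for n,i in(("scene",a),("side",b)):
    p=proj(cam(n),[B])[0];print(n,p);x,y=p.round().astype(int);A.append(cv2.resize(i[y-50:y+30,x-40:x+40],(400,400),interpolation=2))
cv2.imwrite("pics/tip.png",np.hstack(A)[:,:,::-1])
```

```text
t 6.03 [476.8 151.2 161.6] [-7.000e-04  1.340e-02  9.999e-01 -0.000e+00] F [-0.2  0.3 -1.9]
[-106.33983078   63.20588635] shift to 65 [-6.4  1.8 15.5] to -65 [  -6.4 -128.2   15.6]
scene [334.46713807 177.01774656]
side [340.40670071 235.47834472]
```

View pics/tip.png

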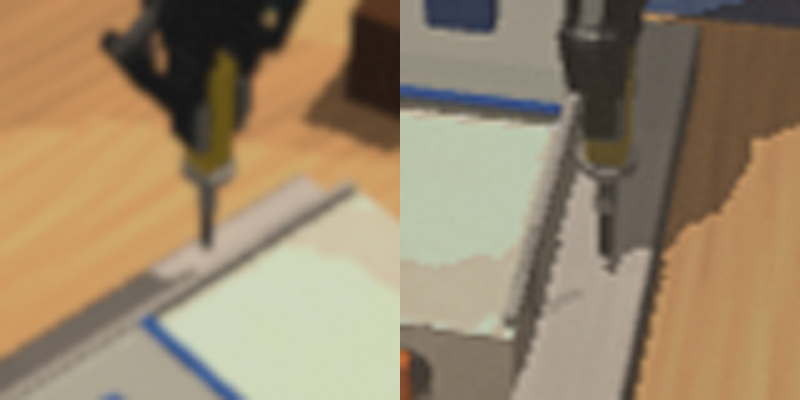

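The tip hangs where predicted (crop (205,248) and (610,268)), about 15 mm above the strip. I correct the lateral position and lower onto the strip.

servo_tool(plan=[{"dx": -3, "dy": 1, "dz": 4, "yaw": 0, "grip": 0.1}, {"dx": -6.4, "dy": 1.8, "dz": 8, "yaw": 0, "grip": 0.1}, {"dx": -6.4, "dy": 1.8, "dz": 10, "yaw": 0, "grip": 0.1}, {"dx": -6.4, "dy": 1.8, "dz": 10, "yaw": 0, "grip": 0.1}, {"dx": -6.4, "dy": 1.8, "dz": 10, "yaw": 0, "grip": 0.1}])

```text
clock: 6.6
tcp_pos: [483.4, 152.1, 151.7]
eef_rot: [-0.0, 0.013, 1.0, -0.0]
ft_force: [0.3, 0.0, -0.5]
grip_width: 0.228
grasp_force: 42.3
```

servo_tool(plan=[{"dx": 0, "dy": 0, "dz": 2, "yaw": 0, "grip": 0.1}, {"dx": 0, "dy": 0, "dz": 4, "yaw": 0, "grip": 0.1}, {"dx": 0, "dy": 0, "dz": 6, "yaw": 0, "grip": 0.1}, {"dx": 0, "dy": 0, "dz": 7, "yaw": 0, "grip": 0.1}, {"dx": 0, "dy": 0, "dz": 7, "yaw": 0, "grip": 0.1}, {"dx": 0, "dy": 0, "dz": 7, "yaw": 0, "grip": 0.1}])

```text
clock: 7.1
tcp_pos: [483.7, 152.0, 145.1]
eef_rot: [0.0, 0.013, 1.0, 0.0]
ft_force: [-0.1, -0.3, 0.1]
grip_width: 0.226
grasp_force: 42.5
```

servo_tool(plan=[{"dx": 0, "dy": 0, "dz": 2, "yaw": 0, "grip": 0.1}, {"dx": 0, "dy": 0, "dz": 4, "yaw": 0, "grip": 0.1}, {"dx": 0, "dy": 0, "dz": 4, "yaw": 0, "grip": 0.1}, {"dx": 0, "dy": 0, "dz": 4, "yaw": 0, "grip": 0.1}])

```text
clock: 7.43
tcp_pos: [483.7, 152.0, 141.0]
eef_rot: [0.0, 0.013, 1.0, -0.0]
ft_force: [0.3, 0.3, -0.0]
grip_width: 0.228
grasp_force: 42.7
```

```bash
cat >> h.py <<'E'
def avgF(n=5):
    f=[]
    for i in range(n): bot.get_image("side");f.append(np.r_[bot.read_state()["ft_force"],bot.read_state()["torque"]])
    print("avgF",np.mean(f,0)[:3].round(2),"sd",np.std(f,0)[:3].round(2),"M",np.mean(f,0)[3:].round(3))
E
python3 -c "from h import *;avgF(8)"
```

```text
avgF [-0.32 -0.58  0.64] sd [0.47 0.61 0.53] M [-0.083  0.066  0.001]
```

Averaged contact force is about 1.9 N, so the tip is compressed about 5 mm. Sliding now.

servo_tool(plan=[{"dx": 0, "dy": -2, "dz": 0, "yaw": 0, "grip": 0.1}, {"dx": 0, "dy": -4, "dz": 0, "yaw": 0, "grip": 0.1}, {"dx": 0, "dy": -6, "dz": 0, "yaw": 0, "grip": 0.1}, {"dx": 0, "dy": -8, "dz": 0, "yaw": 0, "grip": 0.1}, {"dx": 0, "dy": -8, "dz": 0, "yaw": 0, "grip": 0.1}])

```text
clock: 8.25
tcp_pos: [483.5, 143.3, 141.1]
eef_rot: [0.0, 0.014, 1.0, -0.0]
ft_force: [0.9, -1.2, 0.5]
grip_width: 0.229
grasp_force: 42.6
```

servo_tool(plan=[{"dx": 0, "dy": -2, "dz": 0, "yaw": 0, "grip": 0.1}, {"dx": 0, "dy": -4, "dz": 0, "yaw": 0, "grip": 0.1}, {"dx": 0, "dy": -6, "dz": 0, "yaw": 0, "grip": 0.1}, {"dx": 0, "dy": -6, "dz": 0, "yaw": 0, "grip": 0.1}])

```text
clock: 8.58
tcp_pos: [483.2, 137.4, 141.0]
eef_rot: [-0.0, 0.014, 1.0, -0.0]
ft_force: [0.4, 0.2, -0.0]
grip_width: 0.229
grasp_force: 42.6
```

servo_tool(plan=[{"dx": 0, "dy": -2, "dz": 0, "yaw": 0, "grip": 0.1}, {"dx": 0, "dy": -4, "dz": 0, "yaw": 0, "grip": 0.1}, {"dx": 0, "dy": -6, "dz": 0, "yaw": 0, "grip": 0.1}, {"dx": 0, "dy": -6, "dz": 0, "yaw": 0, "grip": 0.1}])

```text
clock: 8.92
tcp_pos: [483.0, 131.4, 141.0]
eef_rot: [-0.0, 0.014, 1.0, -0.0]
ft_force: [0.1, -0.5, 0.4]
grip_width: 0.229
grasp_force: 42.6
```

servo_tool(plan=[{"dx": 0, "dy": -2, "dz": 0, "yaw": 0, "grip": 0.1}, {"dx": 0, "dy": -4, "dz": 0, "yaw": 0, "grip": 0.1}, {"dx": 0, "dy": -6, "dz": 0, "yaw": 0, "grip": 0.1}, {"dx": 0, "dy": -6, "dz": 0, "yaw": 0, "grip": 0.1}])

```text
clock: 9.25
tcp_pos: [482.9, 125.4, 141.0]
eef_rot: [-0.0, 0.014, 1.0, -0.0]
ft_force: [0.7, 0.3, 0.7]
grip_width: 0.232
grasp_force: 42.6
```

servo_tool(plan=[{"dx": 0, "dy": -2, "dz": 0, "yaw": 0, "grip": 0.1}, {"dx": 0, "dy": -4, "dz": 0, "yaw": 0, "grip": 0.1}, {"dx": 0, "dy": -6, "dz": 0, "yaw": 0, "grip": 0.1}, {"dx": 0, "dy": -6, "dz": 0, "yaw": 0, "grip": 0.1}])

```text
clock: 9.58
tcp_pos: [482.7, 119.4, 141.0]
eef_rot: [-0.0, 0.014, 1.0, -0.0]
ft_force: [0.8, -0.6, -0.5]
grip_width: 0.23
grasp_force: 42.6
```

```bash
python3 -c "from h import *;avgF(5)"
```

```text
avgF [ 0.18 -1.25  0.38] sd [0.47 0.49 0.2 ] M [-0.352 -0.068 -0.001]
```

servo_tool(plan=[{"dx": 0, "dy": -1.5, "dz": 0, "yaw": 0, "grip": 0.1}, {"dx": 0, "dy": -3, "dz": 0, "yaw": 0, "grip": 0.1}, {"dx": 0, "dy": -3, "dz": 0, "yaw": 0, "grip": 0.1}])

```text
clock: 10.08
tcp_pos: [482.7, 117.0, 141.1]
eef_rot: [0.0, 0.013, 1.0, 0.0]
ft_force: [0.4, 0.5, 0.7]
grip_width: 0.228
grasp_force: 42.6
```

```bash
python3 -c "from h import *;avgF(5)"
```

```text
avgF [0.09 0.11 0.24] sd [0.27 0.21 0.44] M [ 0.022 -0.024 -0.01 ]
```

servo_tool(plan=[{"dx": 0, "dy": -1.5, "dz": 0, "yaw": 0, "grip": 0.1}, {"dx": 0, "dy": -3, "dz": 0, "yaw": 0, "grip": 0.1}, {"dx": 0, "dy": -3, "dz": 0, "yaw": 0, "grip": 0.1}])

```text
clock: 10.58
tcp_pos: [482.6, 113.8, 141.1]
eef_rot: [0.0, 0.014, 1.0, -0.0]
ft_force: [0.1, -0.1, 0.8]
grip_width: 0.231
grasp_force: 42.6
```

```bash
python3 -c "from h import *;avgF(5)"
```

```text
avgF [ 0.17 -0.12  0.83] sd [0.39 0.42 0.33] M [-0.085 -0.045 -0.016]
```

servo_tool(plan=[{"dx": 0, "dy": -2, "dz": 0, "yaw": 0, "grip": 0.1}, {"dx": 0, "dy": -4, "dz": 0, "yaw": 0, "grip": 0.1}, {"dx": 0, "dy": -6, "dz": 0, "yaw": 0, "grip": 0.1}, {"dx": 0, "dy": -6, "dz": 0, "yaw": 0, "grip": 0.1}])

```text
clock: 11.17
tcp_pos: [482.2, 107.3, 140.9]
eef_rot: [-0.0, 0.014, 1.0, -0.0]
ft_force: [1.3, -0.6, -0.9]
grip_width: 0.229
grasp_force: 42.4
```

```bash
python3 -c "from h import *;avgF(4)"
```

```text
avgF [-0.02 -0.36 -0.67] sd [0.38 0.22 0.17] M [-0.157  0.002 -0.009]
```

servo_tool(plan=[{"dx": 0, "dy": -2, "dz": 0, "yaw": 0, "grip": 0.1}, {"dx": 0, "dy": -4, "dz": 0, "yaw": 0, "grip": 0.1}, {"dx": 0, "dy": -6, "dz": 0, "yaw": 0, "grip": 0.1}, {"dx": 0, "dy": -6, "dz": 0, "yaw": 0, "grip": 0.1}])

```text
clock: 11.7
tcp_pos: [482.2, 101.5, 141.0]
eef_rot: [-0.0, 0.014, 1.0, -0.0]
ft_force: [0.3, -0.7, 0.2]
grip_width: 0.228
grasp_force: 42.4
```

```bash
python3 -c "from h import *;avgF(4)"
```

```text
avgF [ 0.24 -0.82 -0.15] sd [0.66 0.32 0.41] M [-0.136 -0.021  0.008]
```

servo_tool(plan=[{"dx": 0, "dy": 1.5, "dz": 0, "yaw": 0, "grip": 0.1}, {"dx": 0, "dy": 3, "dz": 0, "yaw": 0, "grip": 0.1}, {"dx": 0, "dy": 3, "dz": 0, "yaw": 0, "grip": 0.1}])

```text
clock: 12.15
tcp_pos: [482.4, 105.6, 141.0]
eef_rot: [0.0, 0.013, 1.0, 0.0]
ft_force: [0.2, -0.1, -1.0]
grip_width: 0.228
grasp_force: 42.5
```

```bash
python3 -c "from h import *;avgF(8)"
```

```text
avgF [-0.31  0.42 -1.01] sd [0.49 0.49 0.54] M [ 0.143  0.015 -0.015]
```

servo_tool(plan=[{"dx": 0, "dy": 1.5, "dz": 0, "yaw": 0, "grip": 0.1}, {"dx": 0, "dy": 3, "dz": 0, "yaw": 0, "grip": 0.1}, {"dx": 0, "dy": 3, "dz": 0, "yaw": 0, "grip": 0.1}])

```text
clock: 12.8
tcp_pos: [482.4, 108.1, 141.0]
eef_rot: [-0.0, 0.013, 1.0, -0.0]
ft_force: [0.7, -0.8, 0.2]
grip_width: 0.228
grasp_force: 42.5
```

```bash
python3 -c "from h import *;avgF(8)"
```

```text
avgF [-0.03 -0.55 -1.06] sd [0.31 0.46 0.16] M [-0.14  -0.007  0.003]
```

Force dropped by about 1.5 N around y = 105–108, which looks like the vent. Push-down test at the middle.

servo_tool(plan=[{"dx": 0, "dy": -1, "dz": 0, "yaw": 0, "grip": 0.1}, {"dx": 0, "dy": -1.5, "dz": 2, "yaw": 0, "grip": 0.1}, {"dx": 0, "dy": -1.5, "dz": 4, "yaw": 0, "grip": 0.1}, {"dx": 0, "dy": -1.5, "dz": 4, "yaw": 0, "grip": 0.1}])

```text
clock: 13.53
tcp_pos: [482.4, 106.6, 136.7]
eef_rot: [-0.0, 0.013, 1.0, -0.0]
ft_force: [0.1, -0.3, -0.2]
grip_width: 0.232
grasp_force: 42.5
```

```bash
python3 -c "from h import *;avgF(8)"
```

```text
avgF [-0.07  0.37 -0.53] sd [0.33 0.44 0.33] M [ 0.009 -0.062 -0.001]
```

servo_tool(plan=[{"dx": 0, "dy": 0, "dz": 2, "yaw": 0, "grip": 0.1}, {"dx": 0, "dy": 0, "dz": 4, "yaw": 0, "grip": 0.1}, {"dx": 0, "dy": 0, "dz": 6, "yaw": 0, "grip": 0.1}, {"dx": 0, "dy": 0, "dz": 8, "yaw": 0, "grip": 0.1}, {"dx": 0, "dy": 0, "dz": 8, "yaw": 0, "grip": 0.1}, {"dx": 0, "dy": 0, "dz": 8, "yaw": 0, "grip": 0.1}])

```text
clock: 14.43
tcp_pos: [482.4, 106.6, 128.9]
eef_rot: [-0.0, 0.013, 1.0, -0.0]
ft_force: [-0.5, 0.3, 0.5]
grip_width: 0.23
grasp_force: 42.5
```

```bash
python3 -c "from h import *;avgF(8)"
```

```text
avgF [ 0.06  0.19 -0.19] sd [0.37 0.38 0.51] M [ 0.022 -0.066  0.016]
```

The vent is about 13–16 mm down. I press 3 mm more to be sure, hold, then lift.

servo_tool(plan=[{"dx": 0, "dy": 0, "dz": 1.5, "yaw": 0, "grip": 0.1}, {"dx": 0, "dy": 0, "dz": 3, "yaw": 0, "grip": 0.1}, {"dx": 0, "dy": 0, "dz": 3, "yaw": 0, "grip": 0.1}, {"dx": 0, "dy": 0, "dz": 3, "yaw": 0, "grip": 0.1}, {"dx": 0, "dy": 0, "dz": 3, "yaw": 0, "grip": 0.1}, {"dx": 0, "dy": 0, "dz": 3, "yaw": 0, "grip": 0.1}, {"dx": 0, "dy": 0, "dz": 3, "yaw": 0, "grip": 0.1}, {"dx": 0, "dy": 0, "dz": 3, "yaw": 0, "grip": 0.1}, {"dx": 0, "dy": 0, "dz": 3, "yaw": 0, "grip": 0.1}, {"dx": 0, "dy": 0, "dz": 3, "yaw": 0, "grip": 0.1}])

```text
clock: 15.67
tcp_pos: [482.4, 106.6, 126.1]
eef_rot: [0.0, 0.013, 1.0, 0.0]
ft_force: [-0.3, -0.4, 0.6]
grip_width: 0.23
grasp_force: 42.6
```

```bash
python3 -c "from h import *;avgF(8)"
```

```text
avgF [0.5  0.05 0.51] sd [0.32 0.43 0.36] M [-0.001 -0.067  0.01 ]
```

servo_tool(plan=[{"dx": 0, "dy": 0, "dz": -8, "yaw": 0, "grip": 0.1}, {"dx": 0, "dy": 0, "dz": -20, "yaw": 0, "grip": 0.1}, {"dx": 0, "dy": 0, "dz": -40, "yaw": 0, "grip": 0.1}, {"dx": 0, "dy": 0, "dz": -70, "yaw": 0, "grip": 0.1}, {"dx": 0, "dy": 0, "dz": -95, "yaw": 0, "grip": 0.1}, {"dx": 0, "dy": 0, "dz": -103, "yaw": 0, "grip": 0.1}, {"dx": 0, "dy": 0, "dz": -103, "yaw": 0, "grip": 0.1}, {"dx": 0, "dy": 0, "dz": -103, "yaw": 0, "grip": 0.1}])

```text
clock: 16.73
tcp_pos: [482.0, 106.6, 228.8]
eef_rot: [-0.0, 0.013, 1.0, 0.0]
ft_force: [-0.2, 0.5, -2.2]
grip_width: 0.226
grasp_force: 42.4
```

Run:
```python
from h import *
avgF(6);s=bot.read_state();print(s["tcp_pos"],s["eef_rot"],"to holder",tool(s,[415.6,384.6,228.5]).round(1))
```

```text
avgF [ 0.06 -0.05 -1.62] sd [0.22 0.25 0.4 ] M [ 0.002  0.015 -0.018]
[481.91838704 106.43764099 227.99470118] [-9.09579574e-04  1.34151141e-02  9.99909519e-01 -4.02629343e-04] to holder [ 73.8 276.3  -0.6]
```

servo_tool(plan=[{"dx": 8, "dy": 30, "dz": 0, "yaw": 0, "grip": 0.1}, {"dx": 18, "dy": 68, "dz": 0, "yaw": -5, "grip": 0.1}, {"dx": 29, "dy": 108, "dz": 0, "yaw": -11, "grip": 0.1}, {"dx": 40, "dy": 148, "dz": 0, "yaw": -17, "grip": 0.1}, {"dx": 50, "dy": 188, "dz": 0, "yaw": -17, "grip": 0.1}, {"dx": 60, "dy": 228, "dz": 0, "yaw": -17, "grip": 0.1}, {"dx": 70, "dy": 260, "dz": 0, "yaw": -17, "grip": 0.1}, {"dx": 73.8, "dy": 276.3, "dz": 0, "yaw": -17, "grip": 0.1}, {"dx": 73.8, "dy": 276.3, "dz": 0, "yaw": -17, "grip": 0.1}, {"dx": 73.8, "dy": 276.3, "dz": 0, "yaw": -17, "grip": 0.1}, {"dx": 73.8, "dy": 276.3, "dz": 0, "yaw": -17, "grip": 0.1}])

```text
clock: 17.95
tcp_pos: [416.4, 383.5, 228.4]
eef_rot: [-0.0, -0.134, 0.991, -0.001]
ft_force: [1.0, 0.2, -1.4]
grip_width: 0.23
grasp_force: 42.5
```

Run:
```python
from h import *
a=bot.get_image("scene");b=bot.get_image("side");s=bot.read_state();print(s["tcp_pos"],s["eef_rot"],"to holder",tool(s,[415.9,384.7,118.6]).round(1))
a0=cv2.imread("pics/scene1.png")[:,:,::-1];b0=cv2.imread("pics/side1.png")[:,:,::-1]
c=[cv2.resize(i[y-30:y+30,x-30:x+30],(300,300)) for i,x,y in((a0,378,114),(a,378,114),(b0,355,294),(b,355,294))]
cv2.imwrite("pics/back.png",np.vstack([np.hstack(c[:2]),np.hstack(c[2:])])[:,:,::-1])
print([float(cv2.phaseCorrelate(np.float32(cv2.cvtColor(c[i],7)),np.float32(cv2.cvtColor(c[i+1],7)))[0][j])/5 for i in(0,2) for j in(0,1)])
```

```text
[416.79896848 383.17346175 228.86027925] [-5.32674107e-05 -1.33394566e-01  9.91062911e-01 -4.39897575e-04] to holder [  0.4   1.8 110.3]
[-0.0058308599563417825, -0.004333165298623954, -0.0022882892237760188, -0.015190306689117961]
```

View pics/back.png

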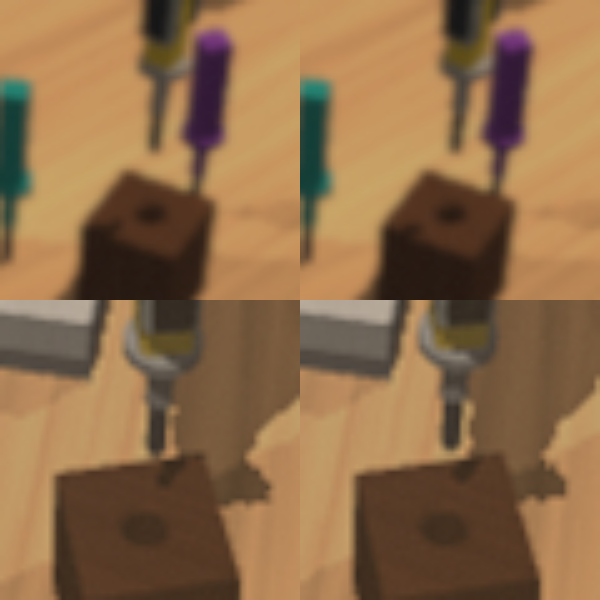

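The probe still hangs straight and in nearly its original place over the hole (tip at crop (455,148), hole at (450,212)). Correct 1.8 mm, lower and release.

servo_tool(plan=[{"dx": 0.4, "dy": 1.8, "dz": 0, "yaw": 0, "grip": 0.1}, {"dx": 0.4, "dy": 1.8, "dz": 10, "yaw": 0, "grip": 0.1}, {"dx": 0.4, "dy": 1.8, "dz": 30, "yaw": 0, "grip": 0.1}, {"dx": 0.4, "dy": 1.8, "dz": 50, "yaw": 0, "grip": 0.1}, {"dx": 0.4, "dy": 1.8, "dz": 70, "yaw": 0, "grip": 0.1}, {"dx": 0.4, "dy": 1.8, "dz": 88, "yaw": 0, "grip": 0.1}, {"dx": 0.4, "dy": 1.8, "dz": 100, "yaw": 0, "grip": 0.1}, {"dx": 0.4, "dy": 1.8, "dz": 106, "yaw": 0, "grip": 0.1}, {"dx": 0.4, "dy": 1.8, "dz": 109, "yaw": 0, "grip": 0.1}, {"dx": 0.4, "dy": 1.8, "dz": 109, "yaw": 0, "grip": 0.1}, {"dx": 0.4, "dy": 1.8, "dz": 109, "yaw": 0, "grip": 0.1}])

```text
clock: 18.97
tcp_pos: [415.5, 386.6, 120.6]
eef_rot: [0.0, -0.134, 0.991, 0.0]
ft_force: [0.1, -0.5, -0.2]
grip_width: 0.229
grasp_force: 42.5
```

servo_tool(plan=[{"dx": 0, "dy": 0, "dz": 0.5, "yaw": 0, "grip": 0.3}, {"dx": 0, "dy": 0, "dz": 0.5, "yaw": 0, "grip": 0.5}, {"dx": 0, "dy": 0, "dz": 0.5, "yaw": 0, "grip": 0.6}, {"dx": 0, "dy": 0, "dz": 0.5, "yaw": 0, "grip": 0.6}, {"dx": 0, "dy": 0, "dz": 0.5, "yaw": 0, "grip": 0.6}, {"dx": 0, "dy": 0, "dz": -20, "yaw": 0, "grip": 0.6}, {"dx": 0, "dy": 0, "dz": -55, "yaw": 0, "grip": 0.6}, {"dx": 0, "dy": 0, "dz": -95, "yaw": 0, "grip": 0.6}, {"dx": 0, "dy": 0, "dz": -110, "yaw": 0, "grip": 0.6}, {"dx": 0, "dy": 0, "dz": -110, "yaw": 0, "grip": 0.6}, {"dx": 0, "dy": 0, "dz": -110, "yaw": 0, "grip": 0.6}])

```text
clock: 19.88
tcp_pos: [415.4, 386.7, 231.0]
eef_rot: [0.001, -0.135, 0.991, 0.001]
ft_force: [-0.2, 0.0, -0.6]
grip_width: 0.601
grasp_force: 0.0
```

Run:
```python
from h import *
a=bot.get_image("scene");b=bot.get_image("side");s=bot.read_state()
cv2.imwrite("pics/scene3.png",a[:,:,::-1]);cv2.imwrite("pics/side3.png",b[:,:,::-1])
for n,i in(("scene",a),("side",b),("scene0",cv2.imread("pics/scene0.png")[:,:,::-1]),("side0",cv2.imread("pics/side0.png")[:,:,::-1])):
    print(n,[x for x in blobs(i,(22,120,70),(35,255,255),30) if abs(x[0][0]-(379 if n[1]=='c' else 355))<30])
# knob position
S,D=cam("scene"),cam("side");w,im=old('w2');C=cam("wrist",w)
for n,i,c in(("scene",a,S),("side",b,D),("wr",im,C)):
    bl=[x for x in blobs(i,(105,150,30),(125,255,255),20)];print(n,bl)
print("s",s["tcp_pos"],tool(s,kp(-5,-70,180)).round(1))
```

```text
scene [([379.1, 114.2], [376, 104, 8, 22, 119])]
side [([354.9, 295.0], [350, 281, 11, 31, 195])]
scene0 [([378.6, 114.1], [375, 104, 9, 22, 131])]
side0 [([355.1, 283.8], [350, 280, 11, 9, 87])]
scene [([319.1, 214.1], [314, 207, 11, 15, 103]), ([299.0, 232.5], [283, 217, 33, 32, 64]), ([282.0, 276.4], [281, 272, 3, 9, 20])]
side []
wr [([253.0, 157.2], [246, 108, 15, 102, 416]), ([520.1, 117.5], [513, 111, 15, 15, 172]), ([153.0, 163.4], [142, 114, 23, 101, 396]), ([542.7, 128.0], [540, 125, 7, 7, 37]), ([198.8, 165.3], [189, 150, 20, 32, 488]), ([505.6, 158.6], [501, 154, 11, 10, 82]), ([17.7, 295.1], [7, 289, 23, 14, 137])]
s [414.61131855 385.87460336 228.87400529] [ -55.5 -399.7   49.2]
```

Probe is back (same pixels as at the start). Now a look from over the lid knob.

servo_tool(plan=[{"dx": -4, "dy": -20, "dz": -5, "yaw": 5, "grip": 0.6}, {"dx": -10, "dy": -55, "dz": -20, "yaw": 11, "grip": 0.6}, {"dx": -17, "dy": -95, "dz": -30, "yaw": 17, "grip": 0.6}, {"dx": -78, "dy": -412, "dz": -30, "yaw": 17, "grip": 0.6}, {"dx": -78, "dy": -412, "dz": -30, "yaw": 17, "grip": 0.6}, {"dx": -78, "dy": -412, "dz": -30, "yaw": 17, "grip": 0.6}, {"dx": -78, "dy": -412, "dz": -30, "yaw": 17, "grip": 0.6}, {"dx": -78, "dy": -412, "dz": -30, "yaw": 17, "grip": 0.6}, {"dx": -78, "dy": -412, "dz": -30, "yaw": 17, "grip": 0.6}, {"dx": -78, "dy": -412, "dz": -30, "yaw": 17, "grip": 0.6}, {"dx": -78, "dy": -412, "dz": -30, "yaw": 17, "grip": 0.6}, {"dx": -78, "dy": -412, "dz": -30, "yaw": 17, "grip": 0.6}])

```text
clock: 20.98
tcp_pos: [601.3, 1.5, 258.2]
eef_rot: [-0.001, 0.018, 1.0, -0.002]
ft_force: [-0.7, 0.4, 0.0]
grip_width: 0.596
grasp_force: 0.0
```

servo_tool(plan=[{"dx": 0, "dy": 0, "dz": 0, "yaw": 0, "grip": 0.6}, {"dx": 0, "dy": 0, "dz": 0, "yaw": 0, "grip": 0.6}])

```text
clock: 21.15
tcp_pos: [599.4, 10.8, 258.4]
eef_rot: [-0.001, 0.013, 1.0, 0.0]
ft_force: [0.3, 1.1, -0.7]
grip_width: 0.596
grasp_force: 0.0
```

Run:
```python
from h import *
s,im=snap('w6');C=cam("wrist",s)
for x in blobs(im,(100,120,30),(128,255,255),100):print(x,plane(C,x[0],115).round(1))
print(proj(C,[[578,9,115]]))
for x in range(100): pass
```

```text
t 21.15 [599.4  10.8 258.4] [-1.500e-03  1.340e-02  9.999e-01  1.000e-04] F [ 0.3  1.1 -0.7]
([239.3, 161.6], [231, 93, 18, 144, 1043]) [567.5 -51.7 115. ]
([380.3, 162.2], [375, 92, 12, 144, 1011]) [571.1  66.7 115. ]
([309.4, 171.7], [301, 149, 18, 47, 750]) [577.6   6.8 115. ]
([47.0, 352.4], [32, 341, 33, 27, 294]) [ 751.5 -259.6  115. ]
[[311.95590433 172.10421679]]
```

View pics/w6.png

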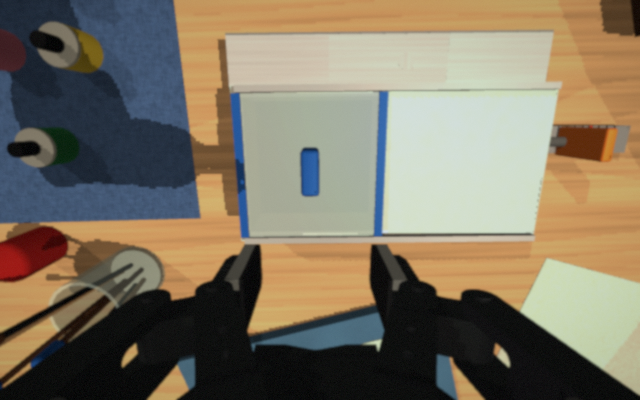

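The lid is shut with the blue knob at pixel (309,172), that is (577.6, 6.8). The yellow pot (68,45) and green pot (45,147) are on the mat. Gripping the knob.

servo_tool(plan=[{"dx": 6, "dy": -1, "dz": 20, "yaw": 0, "grip": 0.6}, {"dx": 14, "dy": -3, "dz": 55, "yaw": 0, "grip": 0.6}, {"dx": 21.7, "dy": -4.6, "dz": 90, "yaw": 0, "grip": 0.6}, {"dx": 21.7, "dy": -4.6, "dz": 115, "yaw": 0, "grip": 0.6}, {"dx": 21.7, "dy": -4.6, "dz": 135, "yaw": 0, "grip": 0.6}, {"dx": 21.7, "dy": -4.6, "dz": 148, "yaw": 0, "grip": 0.6}, {"dx": 21.7, "dy": -4.6, "dz": 152.5, "yaw": 0, "grip": 0.6}, {"dx": 21.7, "dy": -4.6, "dz": 152.5, "yaw": 0, "grip": 0.4}, {"dx": 21.7, "dy": -4.6, "dz": 152.5, "yaw": 0, "grip": 0.1}, {"dx": 21.7, "dy": -4.6, "dz": 152.5, "yaw": 0, "grip": 0.05}, {"dx": 21.7, "dy": -4.6, "dz": 152.5, "yaw": 0, "grip": 0.05}, {"dx": 21.7, "dy": -4.6, "dz": 152.5, "yaw": 0, "grip": 0.05}], grip_force=30)

```text
clock: 22.2
tcp_pos: [579.0, 6.6, 108.7]
eef_rot: [0.001, 0.013, 1.0, 0.0]
ft_force: [-1.1, 0.9, 4.6]
grip_width: 0.181
grasp_force: 31.6
```

servo_tool(plan=[{"dx": 0, "dy": 0, "dz": 0, "yaw": 0, "grip": 0.05}, {"dx": 0, "dy": 0, "dz": 0, "yaw": 0, "grip": 0.05}, {"dx": 0, "dy": 0, "dz": 0, "yaw": 0, "grip": 0.05}])

```text
clock: 22.45
tcp_pos: [579.0, 6.6, 108.7]
eef_rot: [0.001, 0.013, 1.0, 0.0]
ft_force: [-1.4, 2.0, 6.1]
grip_width: 0.182
grasp_force: 31.9
```

servo_tool(plan=[{"dx": 0, "dy": 3, "dz": -2.5, "yaw": 0, "grip": 0.05}, {"dx": 0, "dy": 12, "dz": -2.5, "yaw": 0, "grip": 0.05}, {"dx": 0, "dy": 26, "dz": -2.5, "yaw": 0, "grip": 0.05}, {"dx": 0, "dy": 42, "dz": -2.5, "yaw": 0, "grip": 0.05}, {"dx": 0, "dy": 58, "dz": -2.5, "yaw": 0, "grip": 0.05}, {"dx": 0, "dy": 74, "dz": -2.5, "yaw": 0, "grip": 0.05}, {"dx": 0, "dy": 90, "dz": -2.5, "yaw": 0, "grip": 0.05}, {"dx": 0, "dy": 106, "dz": -2.5, "yaw": 0, "grip": 0.05}, {"dx": 0, "dy": 120, "dz": -2.5, "yaw": 0, "grip": 0.05}, {"dx": 0, "dy": 130, "dz": -2.5, "yaw": 0, "grip": 0.05}, {"dx": 0, "dy": 136, "dz": -2.5, "yaw": 0, "grip": 0.05}, {"dx": 0, "dy": 136, "dz": -2.5, "yaw": 0, "grip": 0.05}])

```text
clock: 23.45
tcp_pos: [581.3, 143.6, 108.9]
eef_rot: [-0.001, 0.013, 1.0, 0.0]
ft_force: [2.9, 1.8, -18.8]
grip_width: 0.181
grasp_force: 32.6
```

servo_tool(plan=[{"dx": 0, "dy": 2, "dz": 0, "yaw": 0, "grip": 0.05}, {"dx": 0, "dy": 3, "dz": 0, "yaw": 0, "grip": 0.05}, {"dx": 0, "dy": 3, "dz": 0, "yaw": 0, "grip": 0.05}])

```text
clock: 23.7
tcp_pos: [581.3, 144.0, 108.9]
eef_rot: [-0.001, 0.014, 1.0, -0.001]
ft_force: [2.9, -0.8, -25.3]
grip_width: 0.176
grasp_force: 32.2
```

servo_tool(plan=[{"dx": 0, "dy": 0, "dz": 2, "yaw": 0, "grip": 0.05}, {"dx": 0, "dy": 0, "dz": 2, "yaw": 0, "grip": 0.4}, {"dx": 0, "dy": 0, "dz": 2, "yaw": 0, "grip": 0.6}, {"dx": 0, "dy": 0, "dz": 2, "yaw": 0, "grip": 0.6}, {"dx": 0, "dy": 0, "dz": 2, "yaw": 0, "grip": 0.6}, {"dx": 0, "dy": 0, "dz": 0, "yaw": 0, "grip": 0.6}, {"dx": 0, "dy": 0, "dz": -20, "yaw": 0, "grip": 0.6}, {"dx": 0, "dy": 0, "dz": -55, "yaw": 0, "grip": 0.6}, {"dx": 0, "dy": 0, "dz": -95, "yaw": 0, "grip": 0.6}, {"dx": 0, "dy": 0, "dz": -130, "yaw": 0, "grip": 0.6}, {"dx": 0, "dy": 0, "dz": -150, "yaw": 0, "grip": 0.6}])

```text
clock: 24.62
tcp_pos: [583.6, 145.1, 265.1]
eef_rot: [0.003, 0.014, 1.0, 0.001]
ft_force: [0.6, -0.0, 0.0]
grip_width: 0.6
grasp_force: 0.0
```

servo_tool(plan=[{"dx": 3, "dy": -25, "dz": 0, "yaw": 0, "grip": 0.6}, {"dx": 31, "dy": -385, "dz": 0, "yaw": 0, "grip": 0.6}, {"dx": 31, "dy": -385, "dz": 0, "yaw": 0, "grip": 0.6}, {"dx": 31, "dy": -385, "dz": 0, "yaw": 0, "grip": 0.6}, {"dx": 31, "dy": -385, "dz": 0, "yaw": 0, "grip": 0.6}, {"dx": 31, "dy": -385, "dz": 0, "yaw": 0, "grip": 0.6}, {"dx": 31, "dy": -385, "dz": 0, "yaw": 0, "grip": 0.6}, {"dx": 31, "dy": -385, "dz": 0, "yaw": 0, "grip": 0.6}, {"dx": 31, "dy": -385, "dz": 0, "yaw": 0, "grip": 0.6}, {"dx": 31, "dy": -385, "dz": 0, "yaw": 0, "grip": 0.6}, {"dx": 31, "dy": -385, "dz": 0, "yaw": 0, "grip": 0.6}, {"dx": 31, "dy": -385, "dz": 0, "yaw": 0, "grip": 0.6}])

```text
clock: 25.62
tcp_pos: [540.1, -241.3, 260.5]
eef_rot: [0.0, 0.016, 1.0, -0.0]
ft_force: [0.6, 0.6, -1.1]
grip_width: 0.6
grasp_force: 0.0
```

servo_tool(plan=[{"dx": 0, "dy": 0, "dz": 0, "yaw": 0, "grip": 0.6}, {"dx": 0, "dy": 0, "dz": 0, "yaw": 0, "grip": 0.6}])

```text
clock: 25.78
tcp_pos: [541.3, -237.3, 260.1]
eef_rot: [0.0, 0.012, 1.0, 0.0]
ft_force: [-0.5, 0.7, -0.3]
grip_width: 0.597
grasp_force: 0.0
```

Run:
```python
from h import *
s,im=snap('w7');C=cam("wrist",s)
print("black",[x for x in blobs(im,(0,0,0),(180,255,28),60) if x[0][1]<240])
print("white",[x for x in blobs(im,(0,0,110),(180,60,255),150) if x[0][1]<300])
print(proj(C,[[457,-238,63],[557,-284,63]]))
```

```text
t 25.78 [ 541.3 -237.3  260.1] [2.000e-04 1.240e-02 9.999e-01 4.000e-04] F [-0.5  0.7 -0.3]
black []
white [([400.7, 127.6], [395, 0, 12, 254, 328]), ([310.6, 98.4], [290, 77, 42, 44, 1274]), ([543.8, 179.3], [452, 89, 188, 196, 27284]), ([270.2, 192.6], [250, 174, 40, 39, 983]), ([158.7, 243.6], [122, 188, 102, 73, 197]), ([588.2, 275.0], [484, 222, 156, 66, 1385])]
[[311.72499695  97.29616866]
 [270.09341008 199.6668236 ]]
```

View pics/w7.png

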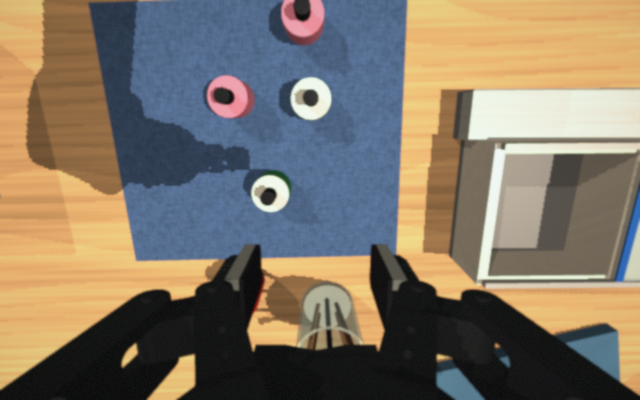

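The lid is open. Yellow pot's white top is at (311,99), green's at (270,193), both upright; the pink ones at (302,18) and (230,97) are to be left.

Run:
```python
from h import *
s,im=old('w7');C=cam("wrist",s)
for n,p,k in(("yellow",(311,99),(310.5,97.5)),("green",(270,193.5),(268,196))):
    P=plane(C,p,40);print(n,P.round(1),plane(C,k,63).round(1),tool(s,[P[0],P[1],60]).round(1))
for n,p in(("pinkA",(303,22)),("pinkB",(232,97))):print(n,plane(C,p,40).round())
print("targets",kp(30,-80,72),kp(-30,-80,72))
# chamber rim check
for p in((503,148),(640,143),(478,276)):print(kinv(plane(C,p,76)).round(1))
```

```text
yellow [ 457.3 -238.9   40. ] [ 457.2 -239.2   63. ] [ 84.   -3.9 200.1]
green [ 555.7 -287.1   40. ] [ 553.  -285.9   63. ] [-15.6 -49.6 200.1]
pinkA [ 386. -245.   40.]
pinkB [ 453. -320.   40.]
targets [609.29556388   4.44210555  72.        ] [549.31612439   6.01272245  72.        ]
[ -69.4 -142.9]
[-74.5 -11.7]
[  65.8 -148.8]
```

servo_tool(plan=[{"dx": 20, "dy": -1, "dz": 10, "yaw": 0, "grip": 0.5}, {"dx": 55, "dy": -3, "dz": 30, "yaw": 0, "grip": 0.5}, {"dx": 84, "dy": -4, "dz": 65, "yaw": 0, "grip": 0.5}, {"dx": 84, "dy": -4, "dz": 105, "yaw": 0, "grip": 0.5}, {"dx": 84, "dy": -4, "dz": 140, "yaw": 0, "grip": 0.5}, {"dx": 84, "dy": -4, "dz": 170, "yaw": 0, "grip": 0.5}, {"dx": 84, "dy": -4, "dz": 188, "yaw": 0, "grip": 0.5}, {"dx": 84, "dy": -4, "dz": 198, "yaw": 0, "grip": 0.5}, {"dx": 84, "dy": -4, "dz": 199, "yaw": 0, "grip": 0.5}, {"dx": 84, "dy": -4, "dz": 199, "yaw": 0, "grip": 0.3}, {"dx": 84, "dy": -4, "dz": 199, "yaw": 0, "grip": 0.05}, {"dx": 84, "dy": -4, "dz": 199, "yaw": 0, "grip": 0.05}], grip_force=30)

```text
clock: 26.83
tcp_pos: [457.7, -240.9, 62.4]
eef_rot: [0.001, 0.013, 1.0, -0.0]
ft_force: [0.7, -0.4, -0.7]
grip_width: 0.172
grasp_force: 29.2
```

servo_tool(plan=[{"dx": 0, "dy": 0, "dz": 0, "yaw": 0, "grip": 0.05}, {"dx": 0, "dy": 0, "dz": 0, "yaw": 0, "grip": 0.05}, {"dx": 0, "dy": 0, "dz": 0, "yaw": 0, "grip": 0.05}, {"dx": 0, "dy": 0, "dz": 0, "yaw": 0, "grip": 0.05}])

```text
clock: 27.17
tcp_pos: [457.7, -240.9, 62.2]
eef_rot: [0.001, 0.013, 1.0, -0.0]
ft_force: [0.6, 2.2, 8.0]
grip_width: 0.167
grasp_force: 30.0
```

servo_tool(plan=[{"dx": 0, "dy": 0, "dz": -6, "yaw": 0, "grip": 0.05}, {"dx": 0, "dy": 0, "dz": -25, "yaw": 0, "grip": 0.05}, {"dx": 0, "dy": 0, "dz": -55, "yaw": 0, "grip": 0.05}, {"dx": 0, "dy": 0, "dz": -85, "yaw": 0, "grip": 0.05}, {"dx": -15, "dy": 25, "dz": -110, "yaw": 0, "grip": 0.05}, {"dx": -33, "dy": 56, "dz": -120, "yaw": 0, "grip": 0.05}, {"dx": -52, "dy": 89, "dz": -120, "yaw": 0, "grip": 0.05}, {"dx": -71, "dy": 122, "dz": -120, "yaw": 0, "grip": 0.05}, {"dx": -90, "dy": 155, "dz": -120, "yaw": 0, "grip": 0.05}, {"dx": -109, "dy": 187, "dz": -120, "yaw": 0, "grip": 0.05}, {"dx": -128, "dy": 219, "dz": -120, "yaw": 0, "grip": 0.05}, {"dx": -145, "dy": 249, "dz": -120, "yaw": 0, "grip": 0.05}])

```text
clock: 28.17
tcp_pos: [609.0, 6.4, 181.5]
eef_rot: [0.0, 0.013, 1.0, 0.0]
ft_force: [0.3, 0.3, -1.6]
grip_width: 0.174
grasp_force: 29.5
```

servo_tool(plan=[{"dx": 0, "dy": 0, "dz": 0, "yaw": 0, "grip": 0.05}, {"dx": 0, "dy": 0, "dz": 0, "yaw": 0, "grip": 0.05}, {"dx": 0, "dy": 0, "dz": 0, "yaw": 0, "grip": 0.05}])

```text
clock: 28.42
tcp_pos: [607.7, 3.5, 181.0]
eef_rot: [-0.0, 0.014, 1.0, -0.0]
ft_force: [-0.3, -0.9, -1.6]
grip_width: 0.17
grasp_force: 29.5
```

Run:
```python
from h import *
avgF(3);s=bot.read_state();print(s["tcp_pos"],s["eef_rot"],tool(s,kp(30,-80,73)).round(1))
```

```text
avgF [-0.25  0.27 -0.71] sd [0.85 0.38 0.32] M [-0.025  0.011 -0.01 ]
[607.76158011   2.46145538 181.31469635] [-6.08768577e-05  1.46704391e-02  9.99892348e-01 -2.59646639e-04] [ -1.5   2.1 108.3]
```

servo_tool(plan=[{"dx": -1.5, "dy": 1, "dz": 20, "yaw": 0, "grip": 0.05}, {"dx": -1.5, "dy": 1, "dz": 45, "yaw": 0, "grip": 0.05}, {"dx": -1.5, "dy": 1, "dz": 70, "yaw": 0, "grip": 0.05}, {"dx": -1.5, "dy": 1, "dz": 90, "yaw": 0, "grip": 0.05}, {"dx": -1.5, "dy": 1, "dz": 101, "yaw": 0, "grip": 0.05}, {"dx": -1.5, "dy": 1, "dz": 106, "yaw": 0, "grip": 0.05}, {"dx": -1.5, "dy": 1, "dz": 108, "yaw": 0, "grip": 0.05}, {"dx": -1.5, "dy": 1, "dz": 108, "yaw": 0, "grip": 0.05}, {"dx": -1.5, "dy": 1, "dz": 108, "yaw": 0, "grip": 0.05}])

```text
clock: 29.32
tcp_pos: [610.7, 5.0, 74.2]
eef_rot: [0.001, 0.014, 1.0, 0.0]
ft_force: [-0.3, 0.7, -0.8]
grip_width: 0.172
grasp_force: 29.5
```

servo_tool(plan=[{"dx": 0, "dy": 0, "dz": 1, "yaw": 0, "grip": 0.05}, {"dx": 0, "dy": 0, "dz": 2, "yaw": 0, "grip": 0.05}, {"dx": 0, "dy": 0, "dz": 2, "yaw": 0, "grip": 0.05}, {"dx": 0, "dy": 0, "dz": 2, "yaw": 0, "grip": 0.3}, {"dx": 0, "dy": 0, "dz": 2, "yaw": 0, "grip": 0.45}, {"dx": 0, "dy": 0, "dz": 2, "yaw": 0, "grip": 0.45}, {"dx": 0, "dy": 0, "dz": -10, "yaw": 0, "grip": 0.45}, {"dx": 0, "dy": 0, "dz": -35, "yaw": 0, "grip": 0.45}, {"dx": 0, "dy": 0, "dz": -70, "yaw": 0, "grip": 0.45}, {"dx": 0, "dy": 0, "dz": -105, "yaw": 0, "grip": 0.45}, {"dx": 0, "dy": 0, "dz": -120, "yaw": 0, "grip": 0.45}, {"dx": 0, "dy": 0, "dz": -120, "yaw": 0, "grip": 0.45}])

```text
clock: 30.32
tcp_pos: [612.2, 4.9, 198.6]
eef_rot: [0.004, 0.014, 1.0, 0.001]
ft_force: [1.3, 1.4, 0.1]
grip_width: 0.453
grasp_force: 0.0
```

servo_tool(plan=[{"dx": 3, "dy": -20, "dz": 0, "yaw": 0, "grip": 0.45}, {"dx": 9, "dy": -55, "dz": -20, "yaw": 0, "grip": 0.45}, {"dx": 40, "dy": -290, "dz": -70, "yaw": 0, "grip": 0.45}, {"dx": 40, "dy": -290, "dz": -70, "yaw": 0, "grip": 0.45}, {"dx": 40, "dy": -290, "dz": -70, "yaw": 0, "grip": 0.45}, {"dx": 40, "dy": -290, "dz": -70, "yaw": 0, "grip": 0.45}, {"dx": 40, "dy": -290, "dz": -70, "yaw": 0, "grip": 0.45}, {"dx": 40, "dy": -290, "dz": -70, "yaw": 0, "grip": 0.45}, {"dx": 40, "dy": -290, "dz": -70, "yaw": 0, "grip": 0.45}, {"dx": 40, "dy": -290, "dz": -70, "yaw": 0, "grip": 0.45}, {"dx": 40, "dy": -290, "dz": -70, "yaw": 0, "grip": 0.45}, {"dx": 40, "dy": -290, "dz": -70, "yaw": 0, "grip": 0.45}])

```text
clock: 31.32
tcp_pos: [562.4, -281.7, 262.4]
eef_rot: [-0.0, 0.012, 1.0, 0.001]
ft_force: [-0.4, -0.5, -0.3]
grip_width: 0.452
grasp_force: 0.0
```

Run:
```python
from h import *
s,im=snap('w8');C=cam("wrist",s)
for x in blobs(im,(0,0,110),(180,60,255),300):
    if x[1][1]<260: 
        b=x[1];c=(b[0]+b[2]/2-.5,b[1]+b[3]/2-.5);P=plane(C,c,40);print(x,P.round(1),tool(s,[P[0],P[1],60]).round(1))
print("pred",proj(C,[[554.5,-286.5,40]]))
```

```text
t 31.32 [ 562.4 -281.7  262.4] [-4.000e-04  1.240e-02  9.999e-01  7.000e-04] F [-0.4 -0.5 -0.3]
([406.1, 163.1], [274, 0, 174, 243, 501]) [ 501.3 -231.8   40. ] [ 62.2  48.1 202.5]
([10.1, 139.9], [0, 58, 31, 128, 2088]) [ 492.6 -595.4   40. ] [  61.8 -315.5  202. ]
([566.3, 166.1], [488, 66, 152, 202, 23267]) [554.8  -8.7  40. ] [ 14.2 272.4 202.8]
([309.1, 172.8], [289, 154, 41, 39, 1067]) [ 555.1 -287.6   40. ] [  7.   -6.3 202.4]
pred [[309.96310652 172.42350753]]
```

Green pot is unmoved at (555, -287). Grasp it.

servo_tool(plan=[{"dx": 3, "dy": -3, "dz": 15, "yaw": 0, "grip": 0.5}, {"dx": 7, "dy": -6, "dz": 45, "yaw": 0, "grip": 0.5}, {"dx": 7, "dy": -6, "dz": 80, "yaw": 0, "grip": 0.5}, {"dx": 7, "dy": -6, "dz": 115, "yaw": 0, "grip": 0.5}, {"dx": 7, "dy": -6, "dz": 150, "yaw": 0, "grip": 0.5}, {"dx": 7, "dy": -6, "dz": 178, "yaw": 0, "grip": 0.5}, {"dx": 7, "dy": -6, "dz": 194, "yaw": 0, "grip": 0.5}, {"dx": 7, "dy": -6, "dz": 201, "yaw": 0, "grip": 0.5}, {"dx": 7, "dy": -6, "dz": 201, "yaw": 0, "grip": 0.5}, {"dx": 7, "dy": -6, "dz": 201, "yaw": 0, "grip": 0.3}, {"dx": 7, "dy": -6, "dz": 201, "yaw": 0, "grip": 0.05}, {"dx": 7, "dy": -6, "dz": 201, "yaw": 0, "grip": 0.05}], grip_force=30)

```text
clock: 32.37
tcp_pos: [555.9, -289.6, 63.6]
eef_rot: [0.001, 0.013, 1.0, -0.0]
ft_force: [-0.3, 0.5, -0.2]
grip_width: 0.173
grasp_force: 29.2
```

servo_tool(plan=[{"dx": 0, "dy": 0, "dz": 0, "yaw": 0, "grip": 0.05}, {"dx": 0, "dy": 0, "dz": 0, "yaw": 0, "grip": 0.05}, {"dx": 0, "dy": 0, "dz": 0, "yaw": 0, "grip": 0.05}, {"dx": 0, "dy": 0, "dz": 0, "yaw": 0, "grip": 0.05}])

```text
clock: 32.7
tcp_pos: [556.0, -289.5, 63.5]
eef_rot: [0.001, 0.013, 1.0, -0.0]
ft_force: [-0.5, 1.2, 6.7]
grip_width: 0.175
grasp_force: 29.9
```

servo_tool(plan=[{"dx": 0, "dy": 0, "dz": -6, "yaw": 0, "grip": 0.05}, {"dx": 0, "dy": 0, "dz": -25, "yaw": 0, "grip": 0.05}, {"dx": 0, "dy": 0, "dz": -58, "yaw": 0, "grip": 0.05}, {"dx": 1, "dy": 20, "dz": -90, "yaw": 0, "grip": 0.05}, {"dx": 3, "dy": 50, "dz": -115, "yaw": 0, "grip": 0.05}, {"dx": 5, "dy": 88, "dz": -120, "yaw": 0, "grip": 0.05}, {"dx": 7, "dy": 126, "dz": -120, "yaw": 0, "grip": 0.05}, {"dx": 9, "dy": 164, "dz": -120, "yaw": 0, "grip": 0.05}, {"dx": 11, "dy": 202, "dz": -120, "yaw": 0, "grip": 0.05}, {"dx": 13, "dy": 240, "dz": -120, "yaw": 0, "grip": 0.05}, {"dx": 14.6, "dy": 275, "dz": -120, "yaw": 0, "grip": 0.05}, {"dx": 14.6, "dy": 295.3, "dz": -120, "yaw": 0, "grip": 0.05}])

```text
clock: 33.7
tcp_pos: [547.5, 10.9, 182.3]
eef_rot: [-0.0, 0.011, 1.0, 0.001]
ft_force: [0.5, -0.2, -1.2]
grip_width: 0.169
grasp_force: 29.5
```

servo_tool(plan=[{"dx": 0, "dy": 0, "dz": 0, "yaw": 0, "grip": 0.05}, {"dx": 0, "dy": 0, "dz": 0, "yaw": 0, "grip": 0.05}, {"dx": 0, "dy": 0, "dz": 0, "yaw": 0, "grip": 0.05}, {"dx": 0, "dy": 0, "dz": 0, "yaw": 0, "grip": 0.05}])

```text
clock: 34.03
tcp_pos: [548.1, 4.4, 182.2]
eef_rot: [0.0, 0.015, 1.0, -0.0]
ft_force: [0.2, -0.6, -1.1]
grip_width: 0.174
grasp_force: 29.5
```

Run:
```python
from h import *
avgF(3);s=bot.read_state();print(s["tcp_pos"],s["eef_rot"],tool(s,kp(-30,-80,74)).round(1))
```

```text
avgF [ 0.22 -0.12 -1.46] sd [0.33 0.44 0.32] M [-0.028 -0.014  0.017]
[548.24115284   4.81331289 182.09595537] [ 8.10999071e-06  1.45151382e-02  9.99894638e-01 -1.54532555e-04] [ -1.    1.3 108.1]
```

servo_tool(plan=[{"dx": 0, "dy": 1, "dz": 20, "yaw": 0, "grip": 0.05}, {"dx": 0, "dy": 1, "dz": 45, "yaw": 0, "grip": 0.05}, {"dx": 0, "dy": 1, "dz": 70, "yaw": 0, "grip": 0.05}, {"dx": 0, "dy": 1, "dz": 90, "yaw": 0, "grip": 0.05}, {"dx": 0, "dy": 1, "dz": 101, "yaw": 0, "grip": 0.05}, {"dx": 0, "dy": 1, "dz": 106, "yaw": 0, "grip": 0.05}, {"dx": 0, "dy": 1, "dz": 108, "yaw": 0, "grip": 0.05}, {"dx": 0, "dy": 1, "dz": 109, "yaw": 0, "grip": 0.05}, {"dx": 0, "dy": 1, "dz": 109, "yaw": 0, "grip": 0.05}])

```text
clock: 34.93
tcp_pos: [549.0, 7.0, 73.9]
eef_rot: [0.001, 0.014, 1.0, 0.0]
ft_force: [-0.6, 0.4, -0.1]
grip_width: 0.169
grasp_force: 29.5
```

servo_tool(plan=[{"dx": 0, "dy": 0, "dz": 0, "yaw": 0, "grip": 0.3}, {"dx": 0, "dy": 0, "dz": 0, "yaw": 0, "grip": 0.45}, {"dx": 0, "dy": 0, "dz": 0, "yaw": 0, "grip": 0.45}, {"dx": 0, "dy": 0, "dz": 0, "yaw": 0, "grip": 0.45}, {"dx": 0, "dy": 0, "dz": -10, "yaw": 0, "grip": 0.45}, {"dx": 0, "dy": 0, "dz": -35, "yaw": 0, "grip": 0.45}, {"dx": 0, "dy": 0, "dz": -70, "yaw": 0, "grip": 0.45}, {"dx": 0, "dy": 0, "dz": -110, "yaw": 0, "grip": 0.45}, {"dx": 0, "dy": 0, "dz": -150, "yaw": 0, "grip": 0.45}, {"dx": 0, "dy": 0, "dz": -180, "yaw": 0, "grip": 0.45}])

```text
clock: 35.77
tcp_pos: [548.7, 6.8, 257.3]
eef_rot: [0.002, 0.014, 1.0, 0.0]
ft_force: [0.7, 0.0, -0.2]
grip_width: 0.454
grasp_force: 0.0
```

servo_tool(plan=[{"dx": -30, "dy": 15, "dz": 0, "yaw": 0, "grip": 0.45}, {"dx": -60, "dy": 40, "dz": 0, "yaw": 0, "grip": 0.45}, {"dx": -70, "dy": 60, "dz": 0, "yaw": 0, "grip": 0.6}, {"dx": -70, "dy": 60, "dz": 0, "yaw": 0, "grip": 0.6}, {"dx": -70, "dy": 60, "dz": 0, "yaw": 0, "grip": 0.6}, {"dx": -70, "dy": 60, "dz": 0, "yaw": 0, "grip": 0.6}])

```text
clock: 36.27
tcp_pos: [619.4, 64.5, 253.3]
eef_rot: [-0.0, 0.014, 1.0, -0.0]
ft_force: [-0.3, -0.9, -0.3]
grip_width: 0.598
grasp_force: 0.0
```

Run:
```python
from h import *
s,im=snap('w9');C=cam("wrist",s)
for x in blobs(im,(105,150,30),(125,255,255),100):print(x,plane(C,x[0],115).round(1))
```

```text
t 36.27 [619.4  64.5 253.3] [-2.000e-04  1.370e-02  9.999e-01 -4.000e-04] F [-0.3 -0.9 -0.3]
([475.6, 139.6], [464, 67, 24, 150, 964]) [574.5 196.  115. ]
([329.2, 140.6], [326, 68, 8, 151, 1004]) [572.1  77.3 115. ]
([407.9, 148.5], [396, 126, 25, 47, 1053]) [580.2 141.4 115. ]
```

View pics/w9.png

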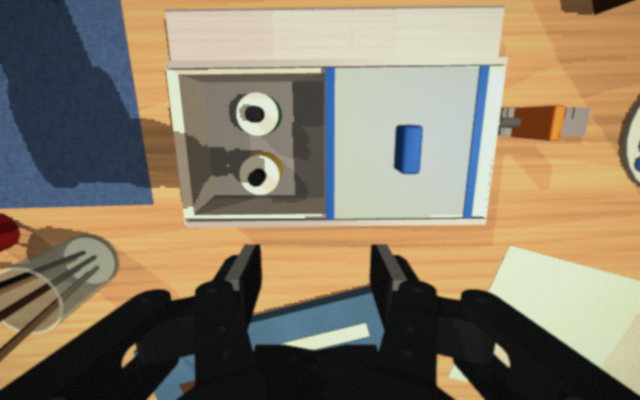

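Both pots stand upright in the chamber, tops at (258,114) and (260,173), with the knob at (408,148). Close the lid.

servo_tool(plan=[{"dx": 12, "dy": 25, "dz": 10, "yaw": 0, "grip": 0.6}, {"dx": 27, "dy": 55, "dz": 25, "yaw": 0, "grip": 0.6}, {"dx": 40.3, "dy": 78.3, "dz": 55, "yaw": 0, "grip": 0.6}, {"dx": 40.3, "dy": 78.3, "dz": 90, "yaw": 0, "grip": 0.6}, {"dx": 40.3, "dy": 78.3, "dz": 120, "yaw": 0, "grip": 0.6}, {"dx": 40.3, "dy": 78.3, "dz": 138, "yaw": 0, "grip": 0.6}, {"dx": 40.3, "dy": 78.3, "dz": 145, "yaw": 0, "grip": 0.6}, {"dx": 40.3, "dy": 78.3, "dz": 145, "yaw": 0, "grip": 0.6}, {"dx": 40.3, "dy": 78.3, "dz": 145, "yaw": 0, "grip": 0.3}, {"dx": 40.3, "dy": 78.3, "dz": 145, "yaw": 0, "grip": 0.05}, {"dx": 40.3, "dy": 78.3, "dz": 145, "yaw": 0, "grip": 0.05}, {"dx": 40.3, "dy": 78.3, "dz": 145, "yaw": 0, "grip": 0.05}], grip_force=30)

```text
clock: 37.32
tcp_pos: [582.8, 144.6, 109.9]
eef_rot: [0.001, 0.013, 1.0, 0.0]
ft_force: [-1.2, -1.5, 6.1]
grip_width: 0.185
grasp_force: 30.5
```

servo_tool(plan=[{"dx": 0, "dy": 0, "dz": 0, "yaw": 0, "grip": 0.05}, {"dx": 0, "dy": 0, "dz": 0, "yaw": 0, "grip": 0.05}, {"dx": 0, "dy": 0, "dz": 0, "yaw": 0, "grip": 0.05}])

```text
clock: 37.57
tcp_pos: [582.8, 144.6, 109.9]
eef_rot: [0.001, 0.013, 1.0, 0.0]
ft_force: [-1.1, -0.5, 7.4]
grip_width: 0.184
grasp_force: 30.5
```

servo_tool(plan=[{"dx": 0, "dy": -3, "dz": -1, "yaw": 0, "grip": 0.05}, {"dx": 0, "dy": -12, "dz": -1, "yaw": 0, "grip": 0.05}, {"dx": 0, "dy": -26, "dz": -1, "yaw": 0, "grip": 0.05}, {"dx": 0, "dy": -42, "dz": -1, "yaw": 0, "grip": 0.05}, {"dx": 0, "dy": -58, "dz": -1, "yaw": 0, "grip": 0.05}, {"dx": 0, "dy": -74, "dz": -1, "yaw": 0, "grip": 0.05}, {"dx": 0, "dy": -90, "dz": -1, "yaw": 0, "grip": 0.05}, {"dx": 0, "dy": -106, "dz": -1, "yaw": 0, "grip": 0.05}, {"dx": 0, "dy": -120, "dz": -1, "yaw": 0, "grip": 0.05}, {"dx": 0, "dy": -130, "dz": -1, "yaw": 0, "grip": 0.05}, {"dx": 0, "dy": -136, "dz": -1, "yaw": 0, "grip": 0.05}, {"dx": 0, "dy": -137, "dz": -1, "yaw": 0, "grip": 0.05}])

```text
clock: 38.57
tcp_pos: [580.4, 6.3, 109.9]
eef_rot: [0.003, 0.014, 1.0, -0.0]
ft_force: [8.0, 1.2, -4.4]
grip_width: 0.184
grasp_force: 30.6
```

servo_tool(plan=[{"dx": 0, "dy": -1, "dz": 0, "yaw": 0, "grip": 0.05}, {"dx": 0, "dy": -2, "dz": 0, "yaw": 0, "grip": 0.05}, {"dx": 0, "dy": -3, "dz": 0, "yaw": 0, "grip": 0.05}, {"dx": 0, "dy": -3, "dz": 0, "yaw": 0, "grip": 0.05}, {"dx": 0, "dy": -3, "dz": 0, "yaw": 0, "grip": 0.05}])

```text
clock: 38.98
tcp_pos: [580.4, 6.2, 109.9]
eef_rot: [0.003, 0.013, 1.0, 0.001]
ft_force: [8.4, 4.2, -4.0]
grip_width: 0.18
grasp_force: 30.2
```

Shut against its stop. Release and go to look at the pump tab.

servo_tool(plan=[{"dx": 0, "dy": 2, "dz": 0, "yaw": 0, "grip": 0.3}, {"dx": 0, "dy": 2, "dz": 0, "yaw": 0, "grip": 0.6}, {"dx": 0, "dy": 2, "dz": 0, "yaw": 0, "grip": 0.6}, {"dx": 0, "dy": 2, "dz": 0, "yaw": 0, "grip": 0.6}, {"dx": 0, "dy": 2, "dz": 0, "yaw": 0, "grip": 0.6}, {"dx": 0, "dy": 2, "dz": -15, "yaw": 0, "grip": 0.6}, {"dx": 0, "dy": 2, "dz": -45, "yaw": 0, "grip": 0.6}, {"dx": 0, "dy": 2, "dz": -80, "yaw": 0, "grip": 0.6}, {"dx": 0, "dy": 2, "dz": -115, "yaw": 0, "grip": 0.6}, {"dx": 0, "dy": 2, "dz": -130, "yaw": 0, "grip": 0.6}])

```text
clock: 39.82
tcp_pos: [579.5, 6.1, 243.7]
eef_rot: [0.003, 0.014, 1.0, 0.0]
ft_force: [1.2, -0.5, 0.2]
grip_width: 0.598
grasp_force: 0.0
```

servo_tool(plan=[{"dx": -2, "dy": 25, "dz": 0, "yaw": 0, "grip": 0.6}, {"dx": -5, "dy": 60, "dz": 0, "yaw": 0, "grip": 0.6}, {"dx": -13, "dy": 264, "dz": 0, "yaw": 0, "grip": 0.6}, {"dx": -13, "dy": 264, "dz": 0, "yaw": 0, "grip": 0.6}, {"dx": -13, "dy": 264, "dz": 0, "yaw": 0, "grip": 0.6}, {"dx": -13, "dy": 264, "dz": 0, "yaw": 0, "grip": 0.6}, {"dx": -13, "dy": 264, "dz": 0, "yaw": 0, "grip": 0.6}, {"dx": -13, "dy": 264, "dz": 0, "yaw": 0, "grip": 0.6}, {"dx": -13, "dy": 264, "dz": 0, "yaw": 0, "grip": 0.6}, {"dx": -13, "dy": 264, "dz": 0, "yaw": 0, "grip": 0.6}, {"dx": -13, "dy": 264, "dz": 0, "yaw": 0, "grip": 0.6}, {"dx": -13, "dy": 264, "dz": 0, "yaw": 0, "grip": 0.6}])

```text
clock: 40.82
tcp_pos: [598.5, 268.3, 239.3]
eef_rot: [0.0, 0.015, 1.0, -0.0]
ft_force: [-1.0, -0.2, -0.4]
grip_width: 0.597
grasp_force: 0.0
```

Run:
```python
from h import *
s,im=snap('w10');C=cam("wrist",s)
for x in blobs(im,(5,150,60),(16,255,255),100):
    if x[1][1]<260:print(x,plane(C,x[0],95).round(1))
print("red",[(x,plane(C,x[0],20).round(1)) for x in blobs(im,(170,90,60),(180,255,255),10)+blobs(im,(0,120,60),(4,255,255),10)])
print(proj(C,[[562,270,95]]))
a=bot.get_image("scene");print("lidknob",blobs(a,(105,150,30),(125,255,255),20),"yellow",[x for x in blobs(a,(22,120,70),(35,255,255),30)])
cv2.imwrite("pics/tab.png",cv2.resize(im[90:260,230:430],(800,680))[:600,:,::-1])
```

```text
t 40.82 [598.5 268.3 239.3] [ 2.000e-04  1.470e-02  9.999e-01 -2.000e-04] F [-1.  -0.2 -0.4]
([440.1, 5.1], [424, 0, 44, 16, 382]) [454.4 366.4  95. ]
([525.3, 122.3], [514, 111, 23, 23, 378]) [541.7 442.3  95. ]
([321.5, 154.3], [316, 135, 13, 39, 441]) [562.9 274.9  95. ]
([472.9, 141.9], [466, 134, 16, 16, 197]) [556.3 400.8  95. ]
([491.5, 153.7], [485, 148, 13, 13, 108]) [566.5 417.4  95. ]
([556.0, 175.2], [549, 169, 16, 13, 126]) [586.4 474.8  95. ]
([511.8, 179.0], [504, 170, 17, 18, 232]) [588.7 437.3  95. ]
red [(([362.4, 145.7], [361, 133, 4, 27, 82]), array([563.3, 319.8,  20. ])), (([572.8, 162.1], [560, 150, 25, 24, 438]), array([587.3, 547.4,  20. ])), (([506.3, 162.6], [497, 154, 19, 18, 268]), array([585.8, 475.4,  20. ])), (([520.6, 194.3], [515, 189, 13, 12, 120]), array([621.6, 495.7,  20. ]))]
[[315.62822851 153.35594615]]
lidknob [([319.0, 214.4], [314, 208, 11, 14, 94]), ([299.0, 232.5], [283, 217, 33, 32, 64])] yellow [([379.2, 113.8], [376, 104, 8, 22, 124]), ([465.4, 295.7], [459, 287, 14, 18, 141])]
```

View pics/tab.png

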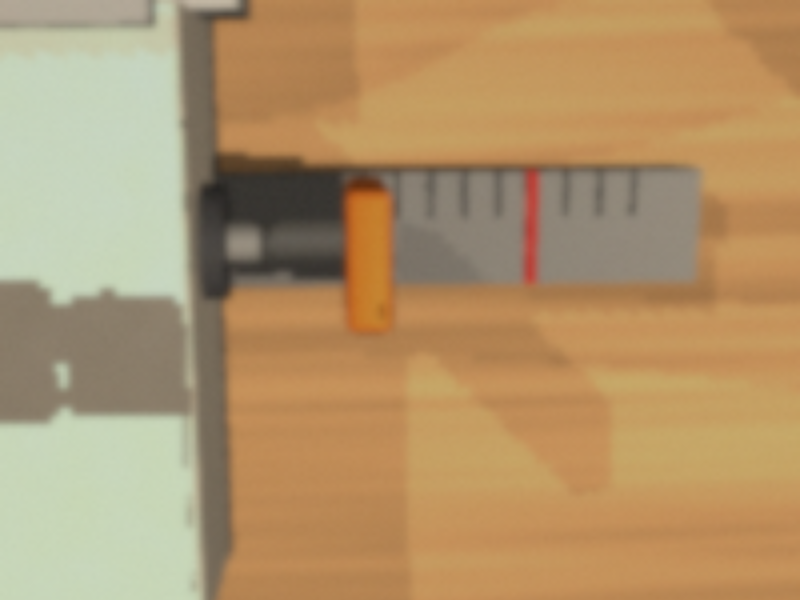

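The tab (crop (370,255)) is home and the red mark is at crop (532,225), 45 mm farther. The lid knob is at its shut pixel. Grip the tab with a narrow opening.

servo_tool(plan=[{"dx": 15, "dy": 3, "dz": 15, "yaw": 0, "grip": 0.4}, {"dx": 35.8, "dy": 5.6, "dz": 40, "yaw": 0, "grip": 0.4}, {"dx": 35.8, "dy": 5.6, "dz": 70, "yaw": 0, "grip": 0.4}, {"dx": 35.8, "dy": 5.6, "dz": 100, "yaw": 0, "grip": 0.4}, {"dx": 35.8, "dy": 5.6, "dz": 125, "yaw": 0, "grip": 0.4}, {"dx": 35.8, "dy": 5.6, "dz": 145, "yaw": 0, "grip": 0.4}, {"dx": 35.8, "dy": 5.6, "dz": 157, "yaw": 0, "grip": 0.4}, {"dx": 35.8, "dy": 5.6, "dz": 161, "yaw": 0, "grip": 0.4}, {"dx": 35.8, "dy": 5.6, "dz": 161, "yaw": 0, "grip": 0.3}, {"dx": 35.8, "dy": 5.6, "dz": 161, "yaw": 0, "grip": 0.02}, {"dx": 35.8, "dy": 5.6, "dz": 161, "yaw": 0, "grip": 0.02}, {"dx": 35.8, "dy": 5.6, "dz": 161, "yaw": 0, "grip": 0.02}], grip_force=40)

```text
clock: 41.92
tcp_pos: [563.3, 276.5, 79.4]
eef_rot: [0.001, 0.013, 1.0, 0.0]
ft_force: [0.9, -1.9, 1.1]
grip_width: 0.112
grasp_force: 42.3
```

servo_tool(plan=[{"dx": 0, "dy": 0, "dz": 0, "yaw": 0, "grip": 0.02}, {"dx": 0, "dy": 0, "dz": 0, "yaw": 0, "grip": 0.02}, {"dx": 0, "dy": 0, "dz": 0, "yaw": 0, "grip": 0.02}])

```text
clock: 42.17
tcp_pos: [563.3, 277.0, 79.3]
eef_rot: [0.001, 0.013, 1.0, 0.0]
ft_force: [0.0, -2.3, 6.8]
grip_width: 0.109
grasp_force: 43.1
```

servo_tool(plan=[{"dx": 0, "dy": 2, "dz": 0, "yaw": 0, "grip": 0.02}, {"dx": 0, "dy": 7, "dz": 0, "yaw": 0, "grip": 0.02}, {"dx": 0, "dy": 13, "dz": 0, "yaw": 0, "grip": 0.02}, {"dx": 0, "dy": 19, "dz": 0, "yaw": 0, "grip": 0.02}, {"dx": 0, "dy": 25, "dz": 0, "yaw": 0, "grip": 0.02}, {"dx": 0, "dy": 31, "dz": 0, "yaw": 0, "grip": 0.02}, {"dx": 0, "dy": 37, "dz": 0, "yaw": 0, "grip": 0.02}, {"dx": 0, "dy": 41, "dz": 0, "yaw": 0, "grip": 0.02}, {"dx": 0, "dy": 43, "dz": 0, "yaw": 0, "grip": 0.02}, {"dx": 0, "dy": 43.5, "dz": 0, "yaw": 0, "grip": 0.02}, {"dx": 0, "dy": 43.5, "dz": 0, "yaw": 0, "grip": 0.02}, {"dx": 0, "dy": 43.5, "dz": 0, "yaw": 0, "grip": 0.02}])

```text
clock: 43.17
tcp_pos: [564.0, 319.0, 79.3]
eef_rot: [0.0, 0.014, 1.0, -0.001]
ft_force: [-2.7, -7.0, 9.0]
grip_width: 0.109
grasp_force: 43.7
```

Run:
```python
from h import *
S,D=cam("scene"),cam("side");avgF(5);s=bot.read_state();print(s["tcp_pos"])
sc=bot.get_image("scene");b=bot.get_image("side");cv2.imwrite("pics/side5.png",b[:,:,::-1]);cv2.imwrite("pics/scene5.png",sc[:,:,::-1])
for n,im in(("now",b),("home",cv2.imread("pics/side3.png")[:,:,::-1])):
    print(n,[x for x in blobs(im,(5,130,50),(16,255,255),20) if 270<x[0][0]<320 and 230<x[0][1]<330])
print("exp px side home,+45:",proj(D,[[563,275,90],[564.2,320,90],[563.3,319.8,20]]))
```

```text
avgF [-2.79 -6.52  9.41] sd [0.37 0.41 0.51] M [-1.212  0.484  0.434]
[564.01697675 318.98660356  79.33234299]
now [([292.6, 282.6], [284, 269, 15, 25, 135]), ([307.7, 325.2], [300, 323, 15, 6, 32])]
home [([295.5, 264.1], [289, 254, 14, 21, 256])]
exp px side home,+45: [[295.42743992 256.64896165]
 [290.17941071 271.19969637]
 [292.23036814 291.83093267]]
```

Run:
```python
import cv2,numpy as np
a=cv2.imread("pics/side5.png")[250:320,260:330];b=cv2.imread("pics/scene5.png")[145:215,360:430]
cv2.imwrite("pics/ptr.png",np.hstack([cv2.resize(x,(400,400),interpolation=2) for x in(a,b)]))
```

```text
(no output)
```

View pics/ptr.png

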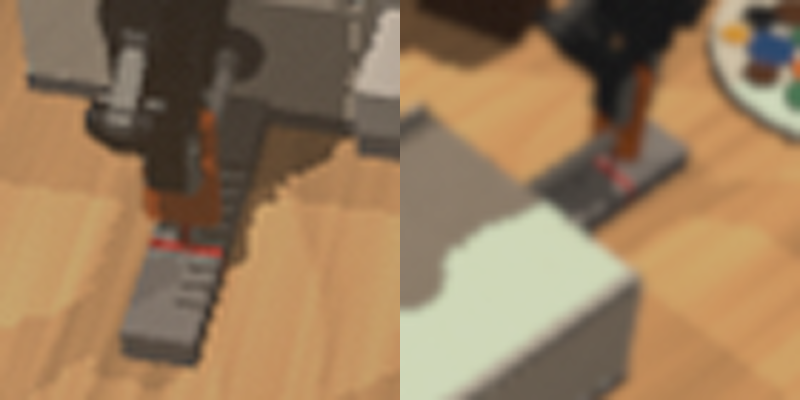

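The side crop shows the pointer (185,238) standing at the red line (185,247). The estimate is about 44 mm, so I add 0.8 mm and hold for 3 s.

servo_tool(plan=[{"dx": 0, "dy": 0.8, "dz": 0, "yaw": 0, "grip": 0.02}, {"dx": 0, "dy": 0.8, "dz": 0, "yaw": 0, "grip": 0.02}, {"dx": 0, "dy": 0.8, "dz": 0, "yaw": 0, "grip": 0.02}, {"dx": 0, "dy": 0.8, "dz": 0, "yaw": 0, "grip": 0.02}, {"dx": 0, "dy": 0.8, "dz": 0, "yaw": 0, "grip": 0.02}, {"dx": 0, "dy": 0.8, "dz": 0, "yaw": 0, "grip": 0.02}, {"dx": 0, "dy": 0.8, "dz": 0, "yaw": 0, "grip": 0.02}, {"dx": 0, "dy": 0.8, "dz": 0, "yaw": 0, "grip": 0.02}, {"dx": 0, "dy": 0.8, "dz": 0, "yaw": 0, "grip": 0.02}, {"dx": 0, "dy": 0.8, "dz": 0, "yaw": 0, "grip": 0.02}, {"dx": 0, "dy": 0.8, "dz": 0, "yaw": 0, "grip": 0.02}, {"dx": 0, "dy": 0.8, "dz": 0, "yaw": 0, "grip": 0.02}])

```text
clock: 44.52
tcp_pos: [564.0, 319.7, 79.3]
eef_rot: [0.0, 0.014, 1.0, -0.001]
ft_force: [-2.8, -6.5, 10.1]
grip_width: 0.109
grasp_force: 43.7
```

servo_tool(plan=[{"dx": 0, "dy": 0, "dz": 0, "yaw": 0, "grip": 0.02}, {"dx": 0, "dy": 0, "dz": 0, "yaw": 0, "grip": 0.02}, {"dx": 0, "dy": 0, "dz": 0, "yaw": 0, "grip": 0.02}, {"dx": 0, "dy": 0, "dz": 0, "yaw": 0, "grip": 0.02}, {"dx": 0, "dy": 0, "dz": 0, "yaw": 0, "grip": 0.02}, {"dx": 0, "dy": 0, "dz": 0, "yaw": 0, "grip": 0.02}, {"dx": 0, "dy": 0, "dz": 0, "yaw": 0, "grip": 0.02}, {"dx": 0, "dy": 0, "dz": 0, "yaw": 0, "grip": 0.02}, {"dx": 0, "dy": 0, "dz": 0, "yaw": 0, "grip": 0.02}, {"dx": 0, "dy": 0, "dz": 0, "yaw": 0, "grip": 0.02}, {"dx": 0, "dy": 0, "dz": 0, "yaw": 0, "grip": 0.02}, {"dx": 0, "dy": 0, "dz": 0, "yaw": 0, "grip": 0.02}])

```text
clock: 45.52
tcp_pos: [564.0, 319.7, 79.3]
eef_rot: [0.0, 0.014, 1.0, -0.001]
ft_force: [-2.5, -6.4, 9.4]
grip_width: 0.114
grasp_force: 43.7
```

servo_tool(plan=[{"dx": 0, "dy": 0, "dz": 0, "yaw": 0, "grip": 0.02}, {"dx": 0, "dy": 0, "dz": 0, "yaw": 0, "grip": 0.02}, {"dx": 0, "dy": 0, "dz": 0, "yaw": 0, "grip": 0.02}, {"dx": 0, "dy": 0, "dz": 0, "yaw": 0, "grip": 0.02}, {"dx": 0, "dy": 0, "dz": 0, "yaw": 0, "grip": 0.02}, {"dx": 0, "dy": 0, "dz": 0, "yaw": 0, "grip": 0.02}, {"dx": 0, "dy": 0, "dz": 0, "yaw": 0, "grip": 0.02}, {"dx": 0, "dy": 0, "dz": 0, "yaw": 0, "grip": 0.02}, {"dx": 0, "dy": 0, "dz": 0, "yaw": 0, "grip": 0.02}, {"dx": 0, "dy": 0, "dz": 0, "yaw": 0, "grip": 0.02}, {"dx": 0, "dy": 0, "dz": 0, "yaw": 0, "grip": 0.02}, {"dx": 0, "dy": 0, "dz": 0, "yaw": 0, "grip": 0.02}])

```text
clock: 46.52
tcp_pos: [564.0, 319.8, 79.3]
eef_rot: [0.0, 0.014, 1.0, -0.001]
ft_force: [-3.3, -6.7, 9.6]
grip_width: 0.108
grasp_force: 43.7
```

servo_tool(plan=[{"dx": 0, "dy": -4, "dz": 0, "yaw": 0, "grip": 0.02}, {"dx": 0, "dy": -10, "dz": 0, "yaw": 0, "grip": 0.02}, {"dx": 0, "dy": -16, "dz": 0, "yaw": 0, "grip": 0.02}, {"dx": 0, "dy": -22, "dz": 0, "yaw": 0, "grip": 0.02}, {"dx": 0, "dy": -28, "dz": 0, "yaw": 0, "grip": 0.02}, {"dx": 0, "dy": -34, "dz": 0, "yaw": 0, "grip": 0.02}, {"dx": 0, "dy": -39, "dz": 0, "yaw": 0, "grip": 0.02}, {"dx": 0, "dy": -42, "dz": 0, "yaw": 0, "grip": 0.02}, {"dx": 0, "dy": -44, "dz": 0, "yaw": 0, "grip": 0.02}, {"dx": 0, "dy": -44.5, "dz": 0, "yaw": 0, "grip": 0.02}, {"dx": 0, "dy": -44.5, "dz": 0, "yaw": 0, "grip": 0.02}])

```text
clock: 47.43
tcp_pos: [563.3, 276.5, 79.3]
eef_rot: [0.001, 0.014, 1.0, 0.0]
ft_force: [-0.0, -2.6, 6.2]
grip_width: 0.117
grasp_force: 43.1
```

servo_tool(plan=[{"dx": 0, "dy": 0, "dz": 0, "yaw": 0, "grip": 0.2}, {"dx": 0, "dy": 0, "dz": 0, "yaw": 0, "grip": 0.4}, {"dx": 0, "dy": 0, "dz": 0, "yaw": 0, "grip": 0.4}, {"dx": 0, "dy": 0, "dz": 0, "yaw": 0, "grip": 0.4}, {"dx": 0, "dy": 0, "dz": 0, "yaw": 0, "grip": 0.4}, {"dx": 0, "dy": 0, "dz": -15, "yaw": 0, "grip": 0.4}, {"dx": 0, "dy": 0, "dz": -45, "yaw": 0, "grip": 0.4}, {"dx": 0, "dy": 0, "dz": -80, "yaw": 0, "grip": 0.4}, {"dx": 0, "dy": 0, "dz": -120, "yaw": 0, "grip": 0.4}, {"dx": 0, "dy": 0, "dz": -155, "yaw": 0, "grip": 0.4}, {"dx": -20, "dy": 0, "dz": -161, "yaw": 0, "grip": 0.4}, {"dx": -35, "dy": -5, "dz": -161, "yaw": 0, "grip": 0.4}])

```text
clock: 48.43
tcp_pos: [598.9, 272.9, 243.4]
eef_rot: [0.003, 0.012, 1.0, 0.002]
ft_force: [-0.2, 0.1, -0.3]
grip_width: 0.4
grasp_force: 0.0
```

servo_tool(plan=[{"dx": 0, "dy": 0, "dz": 0, "yaw": 0, "grip": 0.4}, {"dx": 0, "dy": 0, "dz": 0, "yaw": 0, "grip": 0.4}, {"dx": 0, "dy": 0, "dz": 0, "yaw": 0, "grip": 0.4}])

```text
clock: 48.68
tcp_pos: [596.5, 270.8, 238.3]
eef_rot: [-0.001, 0.013, 1.0, -0.0]
ft_force: [0.1, 0.1, -1.1]
grip_width: 0.403
grasp_force: 0.0
```

Run:
```python
from h import *
s,im=snap('w11');C=cam("wrist",s)
for x in blobs(im,(5,150,60),(16,255,255),100):
    if x[1][1]<260 and abs(x[0][0]-320)<40:print(x,plane(C,x[0],95).round(1))
a=bot.get_image("scene");b=bot.get_image("side");S=cam("scene")
for n,i in(("now",a),("t0",cv2.imread("pics/scene0.png")[:,:,::-1])):print(n,"blue",blobs(i,(105,150,30),(125,255,255),20),"tab",[x for x in blobs(i,(5,150,60),(16,255,255),30) if abs(x[0][0]-388)<20],"probe",[x for x in blobs(i,(22,120,70),(35,255,255),30)],"bottle",[x for x in blobs(i,(170,150,40),(180,255,255),40)])
```

```text
t 48.68 [596.5 270.8 238.3] [-8.000e-04  1.340e-02  9.999e-01 -2.000e-04] F [ 0.1  0.1 -1.1]
([318.5, 157.2], [313, 137, 13, 40, 453]) [562.8 274.8  95. ]
now blue [([319.1, 214.4], [314, 208, 11, 14, 95]), ([299.0, 232.5], [283, 217, 33, 32, 64])] tab [([376.0, 5.6], [372, 0, 8, 13, 34]), ([378.7, 16.8], [370, 11, 16, 14, 64]), ([394.7, 27.8], [389, 22, 10, 14, 47]), ([381.2, 130.5], [373, 123, 16, 13, 72]), ([387.7, 168.6], [383, 160, 11, 20, 148]), ([387.3, 340.9], [371, 319, 33, 45, 492])] probe [([379.1, 113.8], [376, 104, 8, 22, 120]), ([465.4, 295.7], [459, 287, 14, 18, 141])] bottle []
t0 blue [([319.1, 214.1], [314, 207, 11, 15, 103]), ([299.0, 232.5], [283, 217, 33, 32, 64])] tab [([401.4, 28.6], [396, 16, 11, 23, 93]), ([382.6, 129.6], [373, 123, 17, 13, 85]), ([387.7, 168.6], [383, 160, 11, 20, 148]), ([387.3, 340.9], [371, 319, 33, 45, 490])] probe [([378.6, 114.1], [375, 104, 9, 22, 131]), ([217.1, 260.4], [209, 254, 16, 12, 100]), ([465.4, 295.7], [459, 287, 14, 18, 141])] bottle []
```

```bash
python3 -c "
from plant import bot
print(bot.close_job())"
```

```text
the job is handed in; nothing more can be done
None
```

I handed in the job at about 49 s, all steps done in order: vent pressed to about its stop, probe back in its holder, yellow and green pots (the only two real ones present) upright in the chamber, lid shut, and pump handle held near the red mark (about 45 mm) for over 3 s and returned home; the judging result was not shown.

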